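# Fit the tube block to the mixer and load the vials

### The arm

A 6-joint arm with a two-finger parallel gripper is mounted at the origin on the work surface. World frame = base frame: x ahead of the robot, y to its left, z up, the work surface at z = 0. Lengths are in mm, angles in degrees, forces in N, time in s.
With the tool pointing down it reaches from about 300 to 850 mm from the base axis. Payload 4.2 kg.
Tool frame: the origin (TCP) lies midway between the tips of the shut fingers; the grasp point (between the pads) lies 19 mm behind it (env.tcp_to_grasp is the distance from the TCP to the grasp point, in mm); z points along the fingers, x is the direction in which the jaws open and shut, and the axes are right-handed (so a half turn about z gives the same grasp; the last joint's range is limited). The gripper opens to 91 mm and grips with 3 to 60 N. Pads are 32 mm wide; open, the fingers measure 118 mm over their backs; the gripper's body (76 mm by 178 mm) begins 60 mm behind the grasp point.
Start: joints at [-73.969, 18.312, 89.639, -0, 72.044, -1.146], TCP at [169.818, -549.371, 181.476] pointing down, gripper open.
Joint ranges: [-177.97, 177.97], [-48.28, 115.42], [12.27, 149.76], [-77.06, 257.06], [2.81, 150.46], [-146.56, 146.56]. Speed limits (degrees/s): [147.25, 147.25, 180, 180, 180, 180].

### API

Orientations are given as [roll, pitch, yaw] about the fixed x, y, z axes, in that order (R = Rz(yaw) Ry(pitch) Rx(roll)).
In Python, from workcell import env gives the robot as it stands.
- The arm moves only by the tool drive_tool, never from a script. Its argument "motion" is a list of rows, each a list of 2 entries, a list of its own where there are three numbers: the shift along the world's x, y, z in m, then the turn, a rotation vector about the world's x, y, z in rad. In form: [[[dx, dy, dz], [wx, wy, wz]], ...]. A call has exactly 10 rows; each row shifts and turns the commanded pose from where the row before left it; what a row does not reach is not made up. A row lasts 1/12 s, in which the tool goes at most 41.7 mm and 7.16 degrees, less where a joint would pass 70% of its speed; a pose out of reach is approached as far as the arm can. A call is refused whole if a number of a shift passes 0.0417 or a number of a turn 0.125, either way. A call with a gripper value outside its range is refused whole. "claw" is the opening, from 0 (shut) to 1 (fully open), set as the call begins (left out, the last holds). The fingers move at their own pace and stop on an object; "force" is the grip in N (left out, the last holds). Time passes only in rows, so rows that do not move let the fingers close, or fill a call up. It gives the time, the measured TCP pose, the force and the opening at its end, in the units of the state.
- env.state(): the state, without advancing time (a new reading comes with each control period).
- env.grab_frame(name): name is "side" or "top" or "wrist"; returns the picture (420x560x3 uint8, red, green, blue); there is no depth.
- env.camera_params(name): a dict with "fov_y" (degrees; the focal length in pixels is half the picture's height over the tangent of half this angle, whatever the lens; pixels are square), "cx", "cy" (the principal point, pixels), "k1" (the pictures are not rectified: a ray, as slopes to the right and down, at radius r is drawn at 1 + k1 r^2 times it, then the intrinsics apply), "pose" (4x4, takes a point from camera to world coordinates). Camera axes: x right, y down, z forward; pixel columns grow to the right and rows downward; lengths in mm; the calibration is good to about 2 mm. A picture is of the moment at which its call begins: read the wrist's pose just before it. camera_params takes no time and is no camera call; for the wrist camera it gives the pose at the moment of the call.
- env.job_done(): hands the job in, once; it reports no verdict.
The state is a dict: "time_s": time; "qpos": joint angles; "qvel": joint speeds; "effort": joint torques, N m; "ee_pos": TCP position; "ee_rot": TCP orientation; "force": force on the tool from outside, world axes, zero at the start; "torque": the same for the moment, N m; "gripper_width": finger opening in mm.
Only numpy, scipy, OpenCV 4.12 (cv2) and the standard library are available. Lean on these libraries where they do the work, as an engineer would, in place of code of your own. Each camera call takes 0.05 s, during which the arm holds its last target.

### The job

Set up the heated mixer for the sample vials in the tray: take the block whose wells fit the vials, seat it fully home over the two pegs of the mixer's platform and turn its knurled clamping screw clockwise until it stops tight. Then stand every vial upright in a well of its own, pushed down to the well floor, and press the start button once all are in. Leave the other blocks and everything else on the bench where they stand.

Things in the scene. Friction and masses are not known exactly. Their poses are not given: they have to be found in the camera images.
- mixer: white heated shaking mixer, fixed to the bench, 240 mm deep (its x), 200 mm wide; control deck 70 mm high on its -x side with display and start button, housing 102 mm high behind it; origin under its centre at bench level, x pointing away from the control deck
- platform (a point): centre of its aluminium platform (114 x 96 mm), on its upper face, 112 mm above the bench; axes as the mixer's. Two steel pegs, 8 mm thick, 11 mm tall, tapered, stand at x = +/-46 mm, y = 0.
- start_button (a joint): black start button on the control deck: 0 released, 0.005 m fully pressed; a spring returns it; about 4 N presses it home
- start_button_top (a point): centre of the upper face of the start button when released; the button is 18 mm wide and is pressed straight down
- block_26: plain aluminium tube block with a knurled screw in its middle, 110 x 92 x 32 mm (its x, y, z), four round wells 26 mm wide and 18 mm deep, 0.5 to 0.8 kg: the only block whose wells fit the vials. Origin: centre of the underside; z up. Well centres at x = +/-36.5, y = +/-28 mm
- block_waist (a point): middle of block_26, 16 mm above its underside, axes as the block's. Here a finger recess 36 mm wide (x from -18 to +18 mm) in each long side runs from top to bottom and narrows the block to 56 mm (y from -28 to +28 mm): the place to grip it. Two peg holes in the underside, 10 mm wide, 14 mm deep, at x = +/-46 mm, y = 0
- clamp_knob (a joint): captive knurled clamping screw in the middle of block_26: turns clockwise seen from above to tighten; its reading in rad grows as it tightens, from 0 to 2 at the start up to a hard stop at 7.0 (tight); it sinks 0.7 mm per rad; friction about 0.06 N m; it stays where it is left and may be regripped as often as needed
- knob_grip (a point): centre of the knurled head of that screw, on its axis; the head is a steel cylinder 24 mm in diameter and 16 mm tall (8 mm above and below this point). Its underside stands 6 mm above the block's top at reading 0 and 1 mm at 7.0
- well0 (a point): centre of the floor of a well of block_26 (at +36.5, +28 mm in the block's x, y), 18 mm below the block's top
- well1 (a point): centre of the floor of a well of block_26 (at +36.5, -28 mm in the block's x, y), 18 mm below the block's top
- well2 (a point): centre of the floor of a well of block_26 (at -36.5, +28 mm in the block's x, y), 18 mm below the block's top
- well3 (a point): centre of the floor of a well of block_26 (at -36.5, -28 mm in the block's x, y), 18 mm below the block's top
- block_18: look-alike aluminium block with its own screw, 110 x 92 x 32 mm (its x, y, z), four round wells 18 mm wide and 18 mm deep, 0.5 to 0.8 kg: too narrow for the vials. Same recesses and peg holes. Origin: centre of the underside
- block_32: look-alike aluminium block with its own screw, 110 x 92 x 32 mm (its x, y, z), four round wells 32 mm wide and 18 mm deep, 0.5 to 0.8 kg: too wide for the vials. Same recesses and peg holes. Origin: centre of the underside
- tray: shallow white tray fixed to the bench, 170 x 220 mm (its x, y), walls 22 mm high and 4 mm thick, floor 4 mm thick; origin under its centre
- vial1: glass sample vial with crimped aluminium cap, standing upright in the tray, 46 mm tall, 25 g; body 22 mm in diameter, the cap (top 9 mm) 21 mm; slides easily, bottom-heavy; origin: centre of its underside, z up. None from the start if this vial is absent
- vial2: glass sample vial with crimped aluminium cap, standing upright in the tray, 46 mm tall, 25 g; body 22 mm in diameter, the cap (top 9 mm) 21 mm; slides easily, bottom-heavy; origin: centre of its underside, z up. None from the start if this vial is absent
- vial3: glass sample vial with crimped aluminium cap, standing upright in the tray, 46 mm tall, 25 g; body 22 mm in diameter, the cap (top 9 mm) 21 mm; slides easily, bottom-heavy; origin: centre of its underside, z up. None from the start if this vial is absent
- vial4: glass sample vial with crimped aluminium cap, standing upright in the tray, 46 mm tall, 25 g; body 22 mm in diameter, the cap (top 9 mm) 21 mm; slides easily, bottom-heavy; origin: centre of its underside, z up. None from the start if this vial is absent
- reagent_bottle: clear reagent bottle with a blue cap, 70 mm diameter, 140 mm tall; a bystander, origin at its underside
- beaker: small glass beaker, 52 mm diameter, 70 mm tall; a bystander, origin at its underside
- petri_dishes: two stacked flat dishes, 90 mm diameter, 25 mm tall; a bystander, origin at its underside
- marker: marker pen lying flat, 100 mm long, 15 mm thick; a bystander, origin at its underside
- stopper_box: round grey tub with a lid, 68 mm diameter, 52 mm tall; a bystander, origin at its underside
Not all that is in view belongs to the job. Leave any brown look-alike of the block_26 alone.

How it is judged (in metres and radians):
On the way, in this order (a step that is already met when the one before it is completed fails the run):
1. the block with the fitting wells sits home over both pegs of the platform (horizontal distance between block_26 and platform below 0.004 m and z of block_26 in the frame of platform below 0.003 m and angle between the x axis of block_26 and the x axis of platform, either way round below 0.06 rad and angle between block_26's own z axis and vertical below 0.05 rad), for 0.2 s.
2. its clamping screw is turned to the stop, the block still home (all of step 1 and value of joint clamp_knob above 6.8 rad), for 0.2 s.
3. every vial stands in a well of the clamped block, down to the floor (all of step 2 and ((horizontal distance between vial1 and well0 below 0.004 m and z of vial1 in the frame of well0 below 0.004 m) or (horizontal distance between vial1 and well1 below 0.004 m and z of vial1 in the frame of well1 below 0.004 m) or (horizontal distance between vial1 and well2 below 0.004 m and z of vial1 in the frame of well2 below 0.004 m) or (horizontal distance between vial1 and well3 below 0.004 m and z of vial1 in the frame of well3 below 0.004 m)) and angle between each of vial1, vial2, vial3, vial4's own z axis and vertical below 0.25 rad and ((horizontal distance between vial2 and well0 below 0.004 m and z of vial2 in the frame of well0 below 0.004 m) or (horizontal distance between vial2 and well1 below 0.004 m and z of vial2 in the frame of well1 below 0.004 m) or (horizontal distance between vial2 and well2 below 0.004 m and z of vial2 in the frame of well2 below 0.004 m) or (horizontal distance between vial2 and well3 below 0.004 m and z of vial2 in the frame of well3 below 0.004 m)) and ((horizontal distance between vial3 and well0 below 0.004 m and z of vial3 in the frame of well0 below 0.004 m) or (horizontal distance between vial3 and well1 below 0.004 m and z of vial3 in the frame of well1 below 0.004 m) or (horizontal distance between vial3 and well2 below 0.004 m and z of vial3 in the frame of well2 below 0.004 m) or (horizontal distance between vial3 and well3 below 0.004 m and z of vial3 in the frame of well3 below 0.004 m)) and ((horizontal distance between vial4 and well0 below 0.004 m and z of vial4 in the frame of well0 below 0.004 m) or (horizontal distance between vial4 and well1 below 0.004 m and z of vial4 in the frame of well1 below 0.004 m) or (horizontal distance between vial4 and well2 below 0.004 m and z of vial4 in the frame of well2 below 0.004 m) or (horizontal distance between vial4 and well3 below 0.004 m and z of vial4 in the frame of well3 below 0.004 m))), for 0.3 s.
4. the start button is pressed (value of joint start_button above 0.0035 m and ((horizontal distance between vial1 and well0 below 0.004 m and z of vial1 in the frame of well0 below 0.004 m) or (horizontal distance between vial1 and well1 below 0.004 m and z of vial1 in the frame of well1 below 0.004 m) or (horizontal distance between vial1 and well2 below 0.004 m and z of vial1 in the frame of well2 below 0.004 m) or (horizontal distance between vial1 and well3 below 0.004 m and z of vial1 in the frame of well3 below 0.004 m)) and angle between each of vial1, vial2, vial3, vial4's own z axis and vertical below 0.25 rad and ((horizontal distance between vial2 and well0 below 0.004 m and z of vial2 in the frame of well0 below 0.004 m) or (horizontal distance between vial2 and well1 below 0.004 m and z of vial2 in the frame of well1 below 0.004 m) or (horizontal distance between vial2 and well2 below 0.004 m and z of vial2 in the frame of well2 below 0.004 m) or (horizontal distance between vial2 and well3 below 0.004 m and z of vial2 in the frame of well3 below 0.004 m)) and ((horizontal distance between vial3 and well0 below 0.004 m and z of vial3 in the frame of well0 below 0.004 m) or (horizontal distance between vial3 and well1 below 0.004 m and z of vial3 in the frame of well1 below 0.004 m) or (horizontal distance between vial3 and well2 below 0.004 m and z of vial3 in the frame of well2 below 0.004 m) or (horizontal distance between vial3 and well3 below 0.004 m and z of vial3 in the frame of well3 below 0.004 m)) and ((horizontal distance between vial4 and well0 below 0.004 m and z of vial4 in the frame of well0 below 0.004 m) or (horizontal distance between vial4 and well1 below 0.004 m and z of vial4 in the frame of well1 below 0.004 m) or (horizontal distance between vial4 and well2 below 0.004 m and z of vial4 in the frame of well2 below 0.004 m) or (horizontal distance between vial4 and well3 below 0.004 m and z of vial4 in the frame of well3 below 0.004 m))).
At the end, for the whole second after the job is handed in: block_26 home on the platform (4 mm sideways, 3 mm in height, 0.06 rad, either way round), screw within 0.2 rad of the stop, every present vial upright (0.25 rad) in a well, within 4 mm of its centre and floor, all at rest, start button released (all of step 3 and linear speed of each of block_26, vial1, vial2, vial3, vial4 below 0.02 m/s and value of joint start_button below 0.002 m); the robot touches nothing.
It fails at once if a bystander is pushed more than 4 cm or tipped over (distance of any of reagent_bottle, beaker, petri_dishes, marker, stopper_box from where it was at the start of the episode above 0.04 m or angle between any of reagent_bottle, beaker, petri_dishes, marker, stopper_box's own z axis and vertical above 0.5 rad).
It fails at once if a block that does not fit is taken or pushed more than 8 cm from its place (distance of any of block_18, block_32 from where it was at the start of the episode above 0.08 m).
Of vial1, vial2, vial3, vial4 only 2 to 4 are there at a start; the rules pass over those that are not, and their reading is None.
At some moment in a run one of block_26, vial1, vial2, vial3, vial4 may be knocked a few centimetres aside while the robot is not near it.
It also fails if it takes over 210 s, if anything falls off the work surface, if the arm or the gripper's body presses on something with over 40 N, if the wrist force passes 120 N, or if a joint passes its speed limit or range.

## Working session

There is one attempt and no reset: what is moved stays moved. The work goes in short steps, Python scripts to look and compute and a tool call to move; the robot and the scene stay as the last step left them, time stands still between calls to the robot, and variables do not carry over. Pictures are saved under pics/ and viewed, and the job is handed in when it is done.

Besides the shell and the picture viewer there is one more tool, called after "Emit:" as a command line: name --argument value ..., lists and objects as JSON in quotes. drive_tool: Moves the arm, as the interface text tells. Its arguments: {"type":"object","properties":{"motion":{"type":"array","items":{"type":"array"}},"claw":{"type":"number"},"force":{"type":"number"}},"required":["motion"]}

```bash
ls; mkdir -p pics; cat > h.py <<'E'
import numpy as np, cv2
from workcell import env
def grab(n,f):
    p=env.camera_params(n); im=env.grab_frame(n); cv2.imwrite('pics/'+f+'.png',im[:,:,::-1]); np.save('pics/'+f+'.npy',im)
    import pickle; pickle.dump(p,open('pics/'+f+'.pkl','wb')); return im,p
def load(f):
    import pickle; return np.load('pics/'+f+'.npy'),pickle.load(open('pics/'+f+'.pkl','rb'))
def ray(p,u,v):
    f=210/np.tan(np.radians(p['fov_y'])/2)
    a=np.array([(u-p['cx'])/f,(v-p['cy'])/f]); s=a.copy()
    for _ in range(30): s=a/(1+p['k1']*(s@s))
    T=np.array(p['pose']); return T[:3,3],T[:3,:3]@np.array([s[0],s[1],1])
def onz(p,u,v,z):
    o,d=ray(p,u,v); return o+d*(z-o[2])/d[2]
def proj(p,P):
    f=210/np.tan(np.radians(p['fov_y'])/2); T=np.array(p['pose'])
    c=T[:3,:3].T@(np.array(P,float)-T[:3,3]); s=c[:2]/c[2]; s=s*(1+p['k1']*(s@s)); return s*f+[p['cx'],p['cy']]
E
python3 - <<'E'
from h import *
for n in('top','side','wrist'):
    im,p=grab(n,n+'0'); print(n,p)
print(env.state())
E
```

```text
pics
top {'fov_y': 42.72758051536205, 'cx': 281.30177981331946, 'cy': 202.87820006095475, 'k1': -0.1470263058655283, 'pose': array([[-2.53229494e-02, -9.96928478e-01,  7.41104498e-02,
         3.96440127e+02],
       [-9.99678865e-01,  2.51823394e-02, -2.83126071e-03,
        -6.36163219e+01],
       [ 9.56289925e-04, -7.41583463e-02, -9.97246020e-01,
         1.75544865e+03],
       [ 0.00000000e+00,  0.00000000e+00,  0.00000000e+00,
         1.00000000e+00]])}
side {'fov_y': 52.146995469189335, 'cx': 280.3529863859513, 'cy': 205.81751834442397, 'k1': -0.03290765133765834, 'pose': array([[-7.74761649e-01, -4.87859494e-01,  4.02166013e-01,
         1.09195459e+02],
       [-6.32244060e-01,  5.94351564e-01, -4.97004695e-01,
         4.74811558e+02],
       [ 3.44046036e-03, -6.39327250e-01, -7.68927065e-01,
         8.68794434e+02],
       [ 0.00000000e+00,  0.00000000e+00,  0.00000000e+00,
         1.00000000e+00]])}
wrist {'fov_y': 63.66646572486293, 'cx': 282.36943774162427, 'cy': 205.34149271803096, 'k1': -0.021880653178900346, 'pose': array([[ 2.95967466e-01, -9.25400496e-01, -2.
[... 251 characters left out ...]
  0.00000000e+00,
         1.00000000e+00]])}
{'time_s': 0.15, 'qpos': array([-7.39695463e+01,  1.83428876e+01,  8.96896902e+01, -1.26950856e-03,
        7.20430798e+01, -1.14661199e+00]), 'qvel': array([-0.06212486, -0.06913009, -0.23810263, -0.11832338,  0.03284605,
       -0.0507733 ]), 'effort': array([ 1.66852751e-04, -4.12774694e+01, -2.32155240e+01,  7.27724447e-02,
        4.33453254e-02, -9.98913993e-05]), 'ee_pos': array([ 169.68465838, -548.95963761,  180.82131351]), 'ee_rot': array([-1.79999693e+02,  7.56665827e-02, -7.28225420e+01]), 'force': array([0.24319525, 0.41373241, 0.53293923]), 'torque': array([ 0.01886971, -0.00317409, -0.00672266]), 'gripper_width': 91.17047830938729}
```

View pics/top0.png

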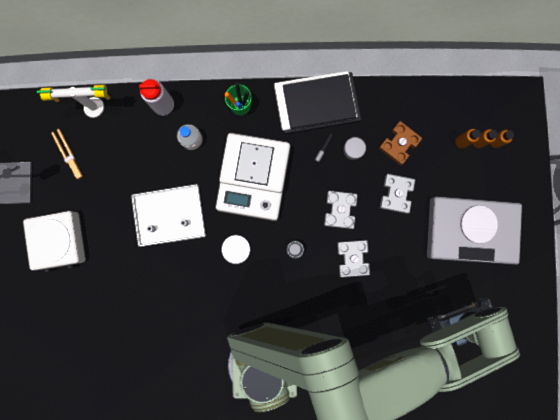

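View pics/side0.png

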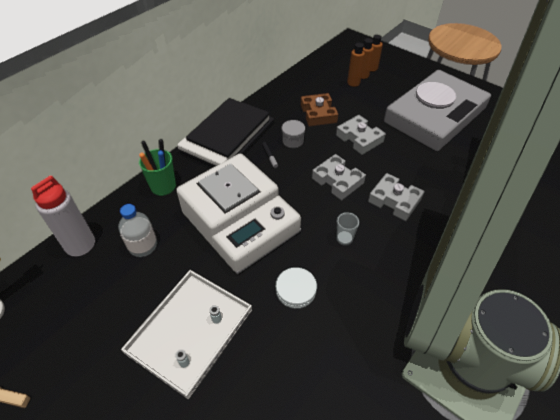

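View pics/wrist0.png

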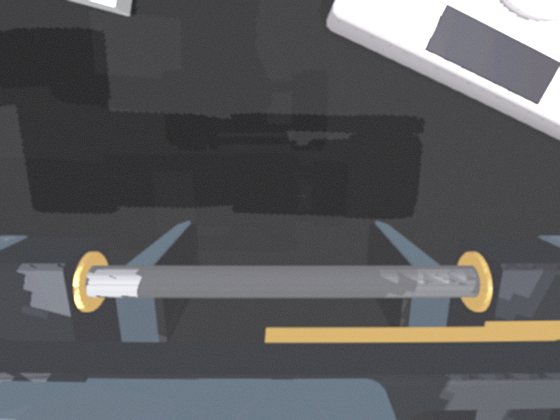

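Top view: the mixer is at about (254,175) and the tray with two vials at (152,229) and (186,222). The three grey blocks are at (341,209), (398,193) and (354,259), and the brown decoy is at (402,142). I'll zoom in to compare the wells.

```bash
python3 - <<'E'
from h import *
im,p=load('top0'); a=cv2.resize(im[165:285,310:430],None,fx=5,fy=5,interpolation=cv2.INTER_CUBIC)
cv2.imwrite('pics/z1.png',a[:,:,::-1])
a=cv2.resize(im[125:255,125:300],None,fx=4.5,fy=4.5,interpolation=cv2.INTER_CUBIC)
cv2.imwrite('pics/z2.png',a[:,:,::-1])
im,p=load('side0'); a=cv2.resize(im[100:225,300:440],None,fx=4.5,fy=4.5,interpolation=cv2.INTER_CUBIC)
cv2.imwrite('pics/z3.png',a[:,:,::-1])
E
```

```text
(no output)
```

View pics/z1.png

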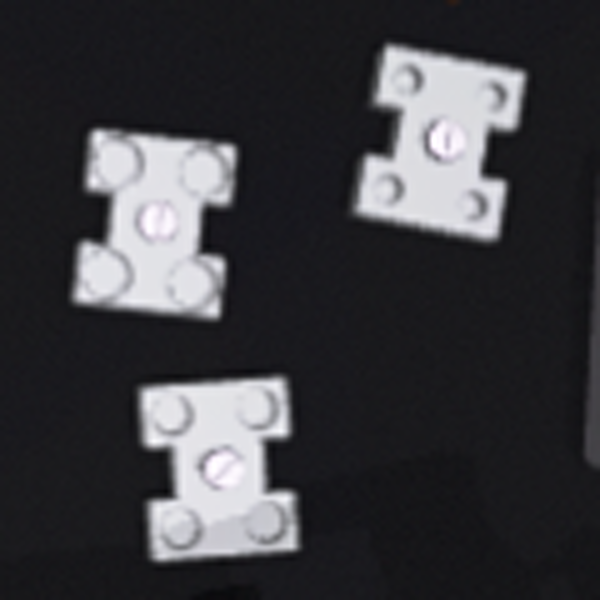

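View pics/z2.png

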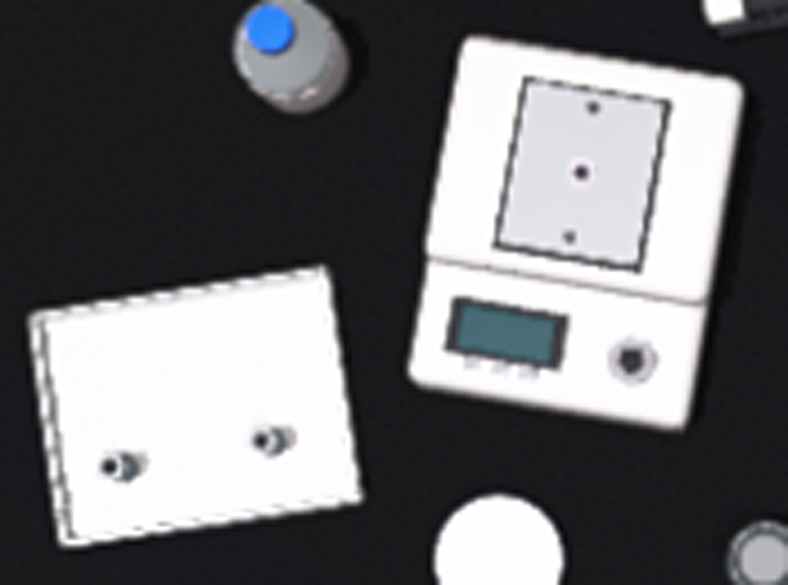

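View pics/z3.png

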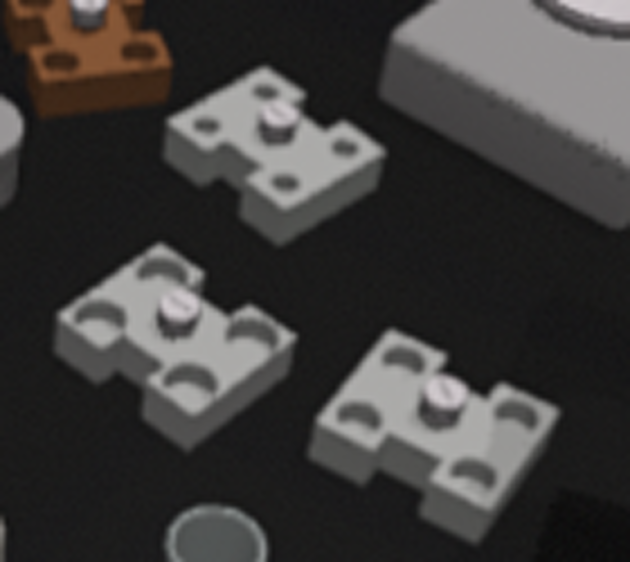

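The block nearest the robot, at top (354,259), has the mid-size wells, so that is block_26. Next I measure positions.

```bash
python3 - <<'E'
from h import *
im,p=load('top0')
g=cv2.cvtColor(im,cv2.COLOR_RGB2GRAY)
m=np.zeros_like(g); m[235:285,330:380]=(g[235:285,330:380]>90)*255
c=max(cv2.findContours(m,cv2.RETR_EXTERNAL,cv2.CHAIN_APPROX_NONE)[0],key=cv2.contourArea)[:,0]
P=np.array([onz(p,u,v,32)[:2] for u,v in c],np.float32)
r=cv2.minAreaRect(P); print('block',r,P.min(0),P.max(0))
Z=lambda x,y:(125+(x+.5)/4.5-.5,125+(y+.5)/4.5-.5)
for n,q,z in [('pegF',(594,107),118),('pegN',(570,238),118),('hole',(582,172),112),('tl',(525,78),112),('tr',(670,100),112),('br',(641,269),112),('bl',(497,246),112),('button',(633,358),75),('vA',(109,466),48),('vB',(262,440),48)]:
    print(n,onz(p,*Z(*q),z).round(1))
print('knob',onz(p,310+222/5-.5,165+467/5-.5,50))
# side
q=load('side0')[1]
for n,u,v,z in [('knob',300+442/4.5-.5,100+388/4.5-.5,50),('button',277.5,211,75),('pegs',228,185,112),('vA',181,353,50),('vB',214.5,308,50)]: print('side',n,onz(q,u,v,z).round(1))
E
```

```text
block ((340.4881286621094, -294.88134765625), (112.05117797851562, 96.25486755371094), 2.4112837314605713) [ 284.0304 -344.5616] [ 398.10138 -246.17976]
pegF [688.7   3.7 118. ]
pegN [598.6  21.9 118. ]
hole [644.8  13.1 112. ]
tl [711.3  51.1 112. ]
tr [693.3 -48.5 112. ]
br [576.7 -25.9 112. ]
bl [595.1  72.4 112. ]
button [518.5 -18.   75. ]
vA [452.7 358.4  48. ]
vB [468.8 247.8  48. ]
knob [ 342.22390082 -294.46804835   50.        ]
side knob [ 345.1 -299.9   50. ]
side button [519.5 -21.5  75. ]
side pegs [642.6  14.9 112. ]
side vA [451.8 355.1  50. ]
side vB [468.7 245.9  50. ]
```

Emit:
drive_tool --motion '[[[0.0172,0.0253,0],[0,0,-0.0258]],[[0.0172,0.0253,0],[0,0,-0.0258]],[[0.0172,0.0253,0],[0,0,-0.0258]],[[0.0172,0.0253,0],[0,0,-0.0258]],[[0.0172,0.0253,0],[0,0,-0.0258]],[[0.0172,0.0253,0],[0,0,-0.0258]],[[0.0172,0.0253,0],[0,0,-0.0258]],[[0.0172,0.0253,0],[0,0,-0.0258]],[[0.0172,0.0253,0],[0,0,-0.0258]],[[0.0172,0.0253,0],[0,0,-0.0258]]]' --claw 1

```text
time_s: 0.98
ee_pos: [342.2, -294.9, 181.3]
ee_rot: [180.0, 0.0, -87.7]
force: [0.4, -0.4, -0.9]
gripper_width: 91.2
```

```bash
python3 - <<'E'
from h import *
print(env.state()['ee_pos'],env.state()['ee_rot'])
grab('wrist','w1')
s=env.state();print(s['ee_pos'],s['ee_rot'],s['time_s'])
E
```

```text
[ 342.23345135 -294.91347891  181.34266898] [ 1.79988920e+02  5.94291359e-03 -8.76903965e+01]
[ 344.57716744 -290.76672679  181.32584132] [-179.87175845    0.24272955  -87.6031076 ] 1.0333
```

View pics/w1.png

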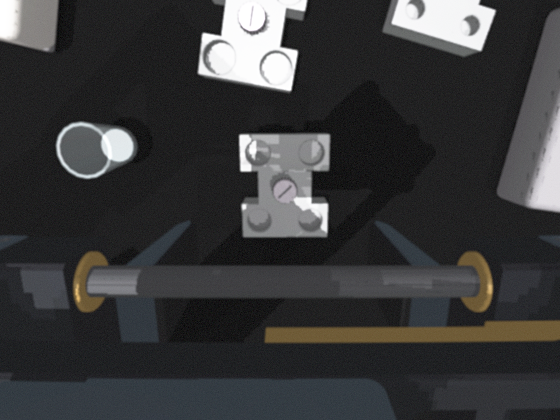

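The wrist view shows the block at about (285,190), fully clear of the gripper. The arm was still settling, so I'll take the picture again and fit the block.

```bash
cat > blk.py <<'E'
from h import *
def fit(f,roi,z,th=None):
    im,p=load(f); g=cv2.cvtColor(im,cv2.COLOR_RGB2GRAY)
    y0,y1,x0,x1=roi; sub=g[y0:y1,x0:x1]
    m=np.zeros_like(g)
    t,_=cv2.threshold(sub,0,255,cv2.THRESH_OTSU); t=th or t
    m[y0:y1,x0:x1]=(sub>t)*255
    c=max(cv2.findContours(m,cv2.RETR_EXTERNAL,cv2.CHAIN_APPROX_NONE)[0],key=cv2.contourArea)[:,0]
    P=np.array([onz(p,u,v,z)[:2] for u,v in c],np.float32)
    return t,c.min(0),c.max(0),cv2.minAreaRect(P)
E
python3 - <<'E'
from blk import *
for i in range(6): env.grab_frame('top')
s=env.state();print(s['ee_pos'],s['ee_rot'],s['time_s'],s['force'])
im,p=grab('wrist','w2')
print(fit('w2',(120,250,225,345),32))
print(fit('w2',(120,250,225,345),32,60))
a=cv2.resize(im[120:250,225:345],None,fx=4.5,fy=4.5,interpolation=cv2.INTER_CUBIC); cv2.imwrite('pics/z4.png',a[:,:,::-1])
E
```

```text
[ 341.30127865 -297.24217651  181.38346021] [ 1.79979765e+02 -1.72707419e-02 -8.76708812e+01] 1.3333 [ 0.34241203 -0.183025    0.25386538]
(92.0, array([236, 132], dtype=int32), array([327, 235], dtype=int32), ((342.67779541015625, -296.5039978027344), (111.3824691772461, 93.96150207519531), 2.9959564208984375))
(60, array([236, 132], dtype=int32), array([327, 236], dtype=int32), ((342.38714599609375, -296.4609069824219), (112.1517562866211, 95.69647979736328), 2.3668980598449707))
```

View pics/z4.png

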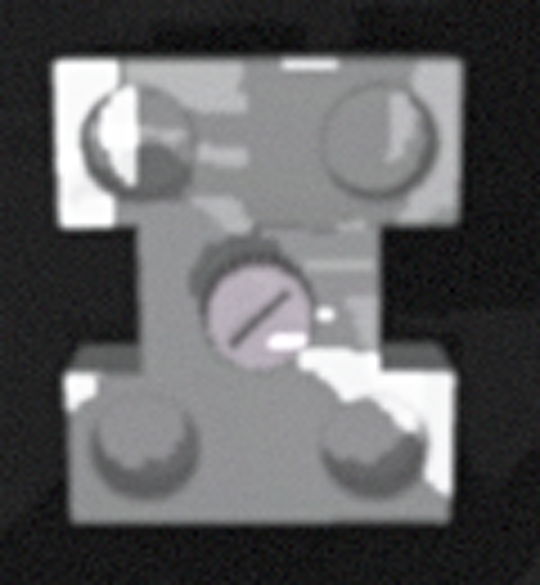

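```bash
python3 - <<'E'
from h import *
im,p=load('w2')
Z=lambda x,y:(225+(x+.5)/4.5-.5,120+(y+.5)/4.5-.5)
C=np.array([onz(p,*Z(*q),32)[:2] for q in [(53,58),(463,58),(452,523),(70,523)]])
print(C.round(1),C.mean(0))
d1=C[0]-C[3];d2=C[1]-C[2];e1=C[0]-C[1];e2=C[3]-C[2]
for d in(d1,d2,e1,e2):print(np.hypot(*d),np.degrees(np.arctan2(d[1],d[0])))
for z in(52,54):print('knob',onz(p,*Z(259,316),z))
for n,q in [('waistL',(138,300)),('waistR',(381,280))]:print(n,onz(p,*Z(*q),32))
E
```

```text
[[ 396.  -247.6]
 [ 399.8 -340.5]
 [ 288.5 -346.1]
 [ 284.7 -252.6]] [ 342.24819744 -296.70541076]
111.44617540935835 2.599738874541242
111.46482672458953 2.8580585965352396
93.03499931356257 92.36677098718943
93.53760844640094 92.35729191647584
knob [ 342.36817681 -296.56641236   52.        ]
knob [ 342.78272468 -296.5493866    54.        ]
waistL [ 340.89455716 -268.07883799   32.        ]
waistR [ 348.03059744 -325.0244824    32.        ]
```

Emit:
drive_tool --motion '[[[0.0008,0.0004,-0.018],[0,0,0]],[[0,0,-0.018],[0,0,0]],[[0,0,-0.018],[0,0,0]],[[0,0,-0.018],[0,0,0]],[[0,0,-0.018],[0,0,0]],[[0,0,-0.018],[0,0,0]],[[0,0,-0.018],[0,0,0]],[[0,0,-0.018],[0,0,0]],[[0,0,-0.018],[0,0,0]],[[0,0,0],[0,0,0]]]'

```text
time_s: 2.22
ee_pos: [340.1, -295.0, 16.7]
ee_rot: [179.7, 0.3, -87.7]
force: [-0.7, -0.0, -0.4]
gripper_width: 91.4
```

Emit:
drive_tool --motion '[[[0,0,-0.004],[0,0,0]],[[0,0,-0.004],[0,0,0]],[[0,0,-0.004],[0,0,0]],[[0,0,-0.002],[0,0,0]],[[0,0,0],[0,0,0]],[[0,0,0],[0,0,0]],[[0,0,0],[0,0,0]],[[0,0,0],[0,0,0]],[[0,0,0],[0,0,0]],[[0,0,0],[0,0,0]]]'

```text
time_s: 3.05
ee_pos: [342.7, -296.0, 5.6]
ee_rot: [-180.0, -0.0, -87.6]
force: [1.1, -0.8, -0.1]
gripper_width: 91.4
```

Emit:
drive_tool --motion '[[[0,0,0],[0,0,0]],[[0,0,0],[0,0,0]],[[0,0,0],[0,0,0]],[[0,0,0],[0,0,0]],[[0,0,0],[0,0,0]],[[0,0,0],[0,0,0]],[[0,0,0],[0,0,0]],[[0,0,0],[0,0,0]],[[0,0,0],[0,0,0]],[[0,0,0],[0,0,0]]]' --claw 0.5 --force 40

```text
time_s: 3.88
ee_pos: [342.6, -296.0, 5.5]
ee_rot: [-180.0, -0.0, -87.6]
force: [-0.2, 0.7, 0.6]
gripper_width: 45.5
```

The fingers closed to 45.5 mm, less than the 56 mm waist, so I need to look.

```bash
python3 - <<'E'
from h import *
grab('wrist','w3'); grab('side','s3'); im,p=grab('top','t3')
im,_=load('s3'); cv2.imwrite('pics/s3z.png',cv2.resize(im[100:260,300:500],None,fx=3.5,fy=3.5)[:,:,::-1])
E
```

```text
(no output)
```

View pics/w3.png

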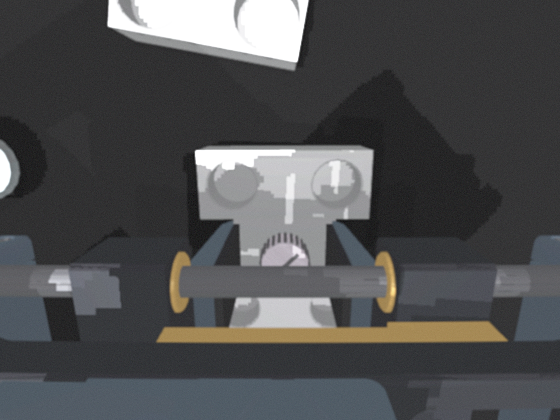

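View pics/s3z.png

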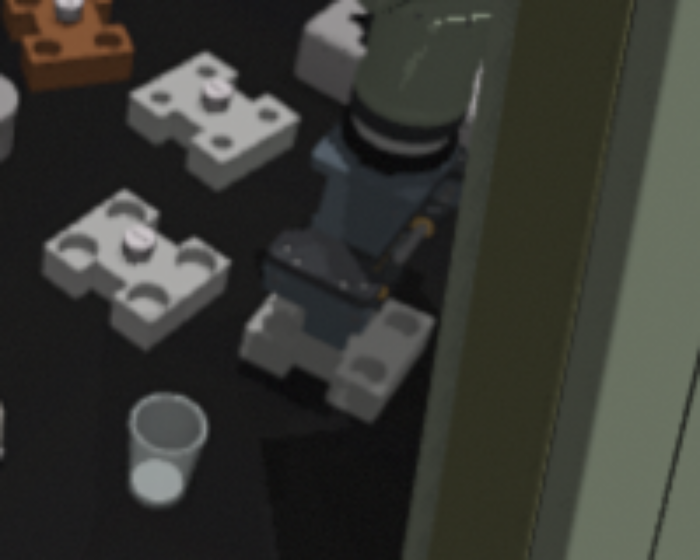

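View pics/t3.png

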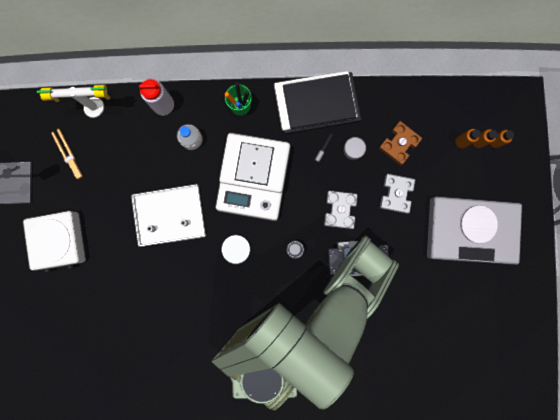

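The side and wrist views show the fingers in the recess with the block between them, and the pads may not be in contact yet. I'll command it shut and compare.

Emit:
drive_tool --motion '[[[0,0,0],[0,0,0]],[[0,0,0],[0,0,0]],[[0,0,0],[0,0,0]],[[0,0,0],[0,0,0]],[[0,0,0],[0,0,0]],[[0,0,0],[0,0,0]],[[0,0,0],[0,0,0]],[[0,0,0],[0,0,0]],[[0,0,0],[0,0,0]],[[0,0,0],[0,0,0]]]' --claw 0 --force 45

```text
time_s: 4.87
ee_pos: [342.8, -296.3, 5.5]
ee_rot: [-180.0, -0.0, -87.6]
force: [-0.3, -2.3, -1.7]
gripper_width: 22.5
```

```bash
python3 - <<'E'
from h import *
grab('wrist','w4')
E
```

```text
(no output)
```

View pics/w4.png

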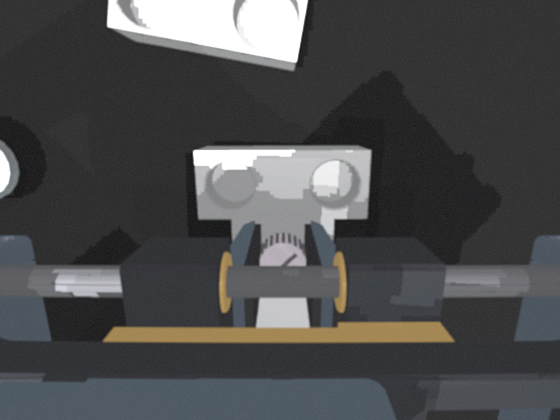

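```bash
python3 - <<'E'
from h import *
im,p=load('w4'); print(np.array(p['pose'])[:3,3])
for z in (5.5,24.5,40,54): print(z,[proj(p,[342.7,-296.2+d,z]).round(0) for d in(-13,0,13)], proj(p,[342.7+16,-296.2,z]).round(0))
s=load('s3')[1]
for z in (5.5,24.5,40,54): print(z,[proj(s,[342.7,-296.2+d,z]).round(0) for d in(-23,0,23)])
a=cv2.resize(load('w4')[0][130:350,180:400],None,fx=2.7,fy=2.7,interpolation=cv2.INTER_CUBIC); cv2.imwrite('pics/z5.png',a[:,:,::-1])
im=env.grab_frame('side'); cv2.imwrite('pics/s5z.png',cv2.resize(im[140:240,350:450],None,fx=6,fy=6,interpolation=cv2.INTER_CUBIC)[:,:,::-1])
E
```

```text
[ 412.6577885  -292.64648743  208.78603064]
5.5 [array([303., 234.]), array([283., 233.]), array([262., 232.])] [284. 209.]
24.5 [array([305., 245.]), array([283., 244.]), array([261., 243.])] [284. 217.]
40 [array([307., 255.]), array([283., 254.]), array([259., 253.])] [284. 226.]
54 [array([309., 266.]), array([283., 265.]), array([257., 264.])] [285. 235.]
5.5 [array([399., 193.]), array([394., 198.]), array([390., 203.])]
24.5 [array([400., 188.]), array([396., 194.]), array([391., 199.])]
40 [array([401., 185.]), array([397., 190.]), array([393., 195.])]
54 [array([403., 181.]), array([398., 186.]), array([394., 191.])]
```

View pics/z5.png

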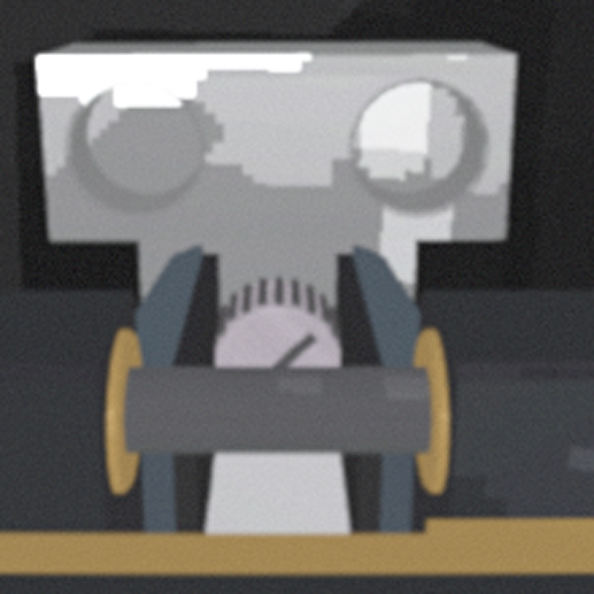

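View pics/s5z.png

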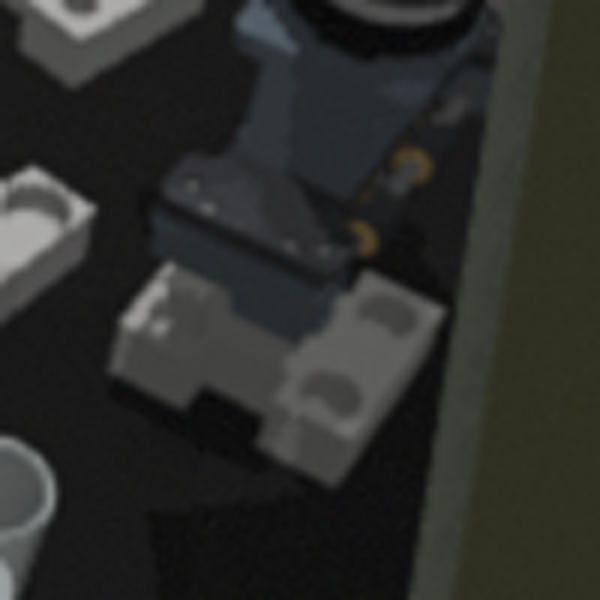

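```bash
python3 - <<'E'
from h import *
print(env.tcp_to_grasp, env.state()['gripper_width'],env.state()['force'],env.state()['effort'])
im,p=load('w4')
for u,v in[(194,149),(371,149),(367,218.5),(198,218.5)]: print(onz(p,u,v,32).round(1))
s=env.camera_params('side')
Z=lambda x,y:np.array((350+(x+.5)/6-.5,140+(y+.5)/6-.5))
I=lambda P:((proj(s,P)-[350,140]+.5)*6-.5).round(0)
for z in(0,32):print(z,[I([342.3+dx,-296.6+46,z]) for dx in(-55,-18,18,55)])
for y in (-285,-272):
  for z in(5.5,20,32,40): print(y,z,I([342.5-16,y,z]),I([342.5+16,y,z]))
E
```

```text
18.8 22.776974504975495 [ 0.15195188 -2.44245891 -0.55554675] [ 1.05310556e+00 -3.46003175e+01 -1.47151852e+01  5.53216506e-01
  5.83617166e-01  1.49062609e-03]
[ 395.8 -247.7   32. ]
[ 399.7 -339.4   32. ]
[ 362.2 -341.2   32. ]
[ 358.3 -249.1   32. ]
0 [array([326., 485.]), array([250., 442.]), array([179., 401.]), array([107., 361.])]
32 [array([343., 438.]), array([266., 395.]), array([192., 354.]), array([119., 313.])]
-285 5.5 [288. 384.] [224. 349.]
-285 20 [295. 363.] [231. 328.]
-285 32 [301. 345.] [236. 310.]
-285 40 [305. 333.] [240. 298.]
-272 5.5 [273. 402.] [210. 367.]
-272 20 [280. 381.] [216. 345.]
-272 32 [286. 363.] [221. 327.]
-272 40 [290. 350.] [225. 315.]
```

```bash
python3 - <<'E'
from h import *
im,p=load('w2'); a=cv2.resize(im[180:360,100:460],None,fx=2.2,fy=2.2,interpolation=cv2.INTER_CUBIC).astype(float)
a=255*(a/255)**.5; cv2.imwrite('pics/z6.png',a[:,:,::-1])
s=load('w2')[1]; T=np.array(s['pose']); print(T)
for z in (181,200,215,230):
  print(z,[(proj(s,[342.3+dx,-296.9+d,z])-[100,180])*2.2 for d in(-45.5,45.5) for dx in(-16,16)])
E
```

```text
[[ 4.13287549e-02 -9.68000013e-01 -2.47523553e-01  4.11304500e+02]
 [-9.99145450e-01 -3.99038616e-02 -1.07727080e-02 -2.93735152e+02]
 [ 5.50835904e-04  2.47757255e-01 -9.68821985e-01  3.84585587e+02]
 [ 0.00000000e+00  0.00000000e+00  0.00000000e+00  1.00000000e+00]]
181 [array([554.03282044, 170.49529317]), array([564.49628767,  65.65840122]), array([244.53640604, 158.62959915]), array([243.24251872,  52.84422731])]
200 [array([568.03159244, 198.42446933]), array([580.10929861,  84.77976695]), array([230.1877477 , 185.61157776]), array([228.13397994,  70.83693802])]
215 [array([581.01760344, 224.34644093]), array([594.70175938, 102.65961807]), array([216.86527504, 210.67676581]), array([213.99907182,  87.67776718])]
230 [array([596.1732343 , 254.61569246]), array([611.86806534, 123.70353694]), array([201.30231131, 239.97311461]), array([197.35350599, 107.51935475])][ WARN:0@0.546] global loadsave.cpp:1063 imwrite_ Unsupported depth image for selected encoder is fallbacked to CV_8U.
```

View pics/z6.png

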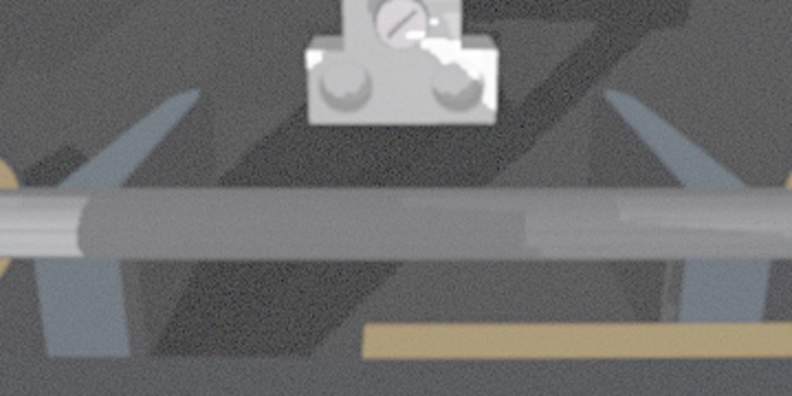

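The wrist picture, taken in free air, puts the finger tips about 30 mm above the reported TCP. The shut fingers are around the knob, above the block's top, which agrees. So I'll open and descend further in guarded steps.

Emit:
drive_tool --motion '[[[0,0,0],[0,0,0]],[[0,0,0],[0,0,0]],[[0,0,0],[0,0,0]],[[0,0,0],[0,0,0]],[[0,0,0],[0,0,0]],[[0,0,0],[0,0,0]],[[0,0,0],[0,0,0]],[[0,0,0],[0,0,0]],[[0,0,0],[0,0,0]],[[0,0,0],[0,0,0]]]' --claw 1

```text
time_s: 5.8
ee_pos: [342.6, -295.9, 5.5]
ee_rot: [180.0, -0.0, -87.6]
force: [-0.4, 0.7, -0.1]
gripper_width: 86.5
```

Emit:
drive_tool --motion '[[[0,0,-0.002],[0,0,0]],[[0,0,-0.002],[0,0,0]],[[0,0,-0.001],[0,0,0]],[[0,0,0],[0,0,0]],[[0,0,0],[0,0,0]],[[0,0,0],[0,0,0]],[[0,0,0],[0,0,0]],[[0,0,0],[0,0,0]],[[0,0,0],[0,0,0]],[[0,0,0],[0,0,0]]]'

```text
time_s: 6.63
ee_pos: [342.6, -296.0, 0.5]
ee_rot: [-180.0, -0.0, -87.6]
force: [-0.2, -1.3, -0.0]
gripper_width: 91.4
```

```bash
python3 - <<'E'
from h import *
im,p=grab('wrist','w5'); grab('side','s5')
a=cv2.resize(im[130:350,100:460],None,fx=2.2,fy=2.2,interpolation=cv2.INTER_CUBIC); cv2.imwrite('pics/z7.png',a[:,:,::-1])
cv2.imwrite('pics/s7z.png',cv2.resize(load('s5')[0][140:240,350:450],None,fx=6,fy=6,interpolation=cv2.INTER_CUBIC)[:,:,::-1])
E
```

```text
(no output)
```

View pics/z7.png

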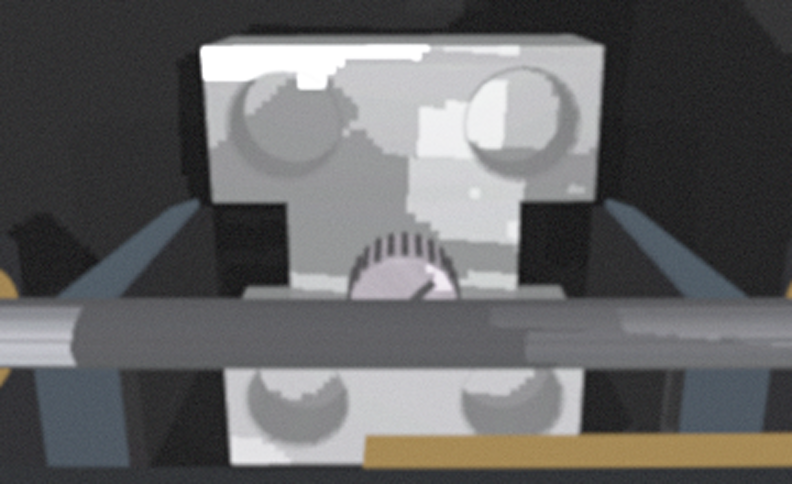

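View pics/s7z.png

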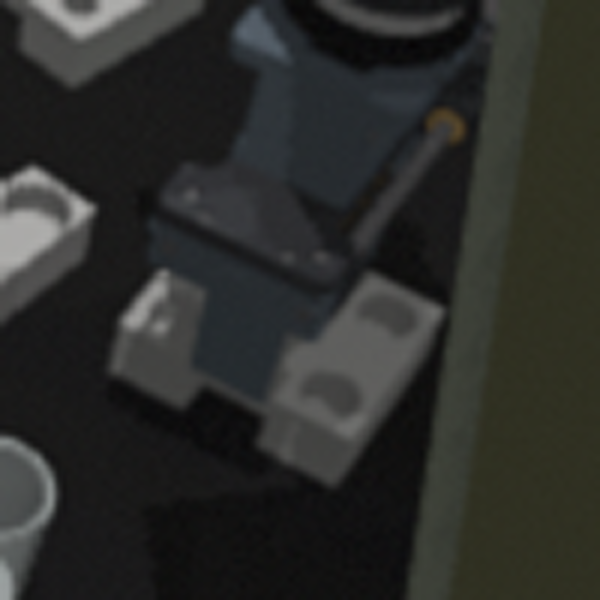

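Emit:
drive_tool --motion '[[[0,0,-0.002],[0,0,0]],[[0,0,-0.002],[0,0,0]],[[0,0,-0.002],[0,0,0]],[[0,0,-0.002],[0,0,0]],[[0,0,-0.002],[0,0,0]],[[0,0,-0.002],[0,0,0]],[[0,0,0],[0,0,0]],[[0,0,0],[0,0,0]],[[0,0,0],[0,0,0]],[[0,0,0],[0,0,0]]]'

```text
time_s: 7.57
ee_pos: [342.7, -296.1, -11.4]
ee_rot: [-180.0, -0.0, -87.6]
force: [-0.1, 0.1, 0.3]
gripper_width: 91.1
```

```bash
python3 - <<'E'
from h import *
im,p=grab('wrist','w6'); grab('side','s6')
a=cv2.resize(im[130:350,100:460],None,fx=2.2,fy=2.2,interpolation=cv2.INTER_CUBIC); cv2.imwrite('pics/z8.png',a[:,:,::-1])
cv2.imwrite('pics/s8z.png',cv2.resize(load('s6')[0][140:240,350:450],None,fx=6,fy=6,interpolation=cv2.INTER_CUBIC)[:,:,::-1])
E
```

View pics/z8.png

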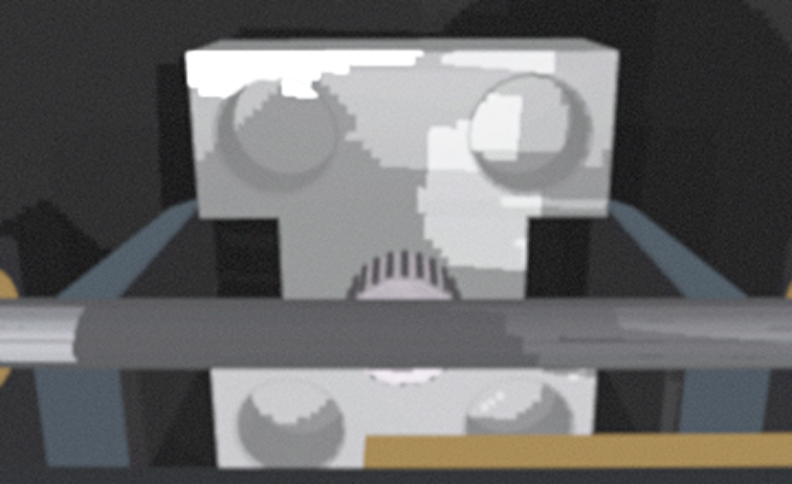

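View pics/s8z.png

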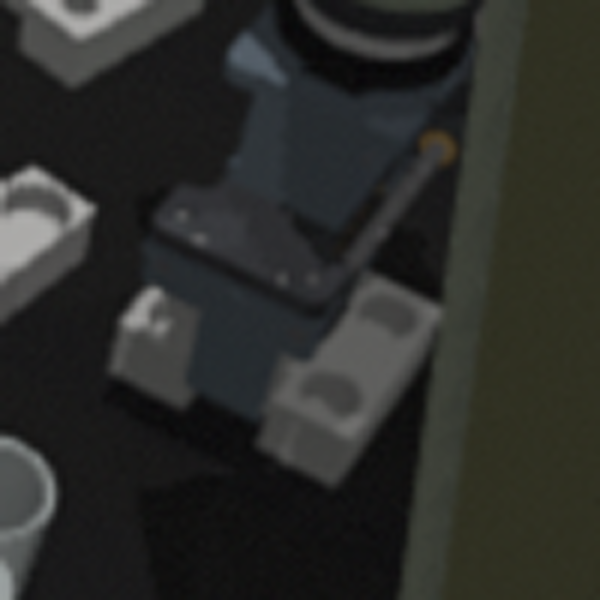

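No contact at reading -11.4, which confirms the offset. I'll go a little lower, then grip.

Emit:
drive_tool --motion '[[[0,0,-0.002],[0,0,0]],[[0,0,-0.002],[0,0,0]],[[0,0,-0.002],[0,0,0]],[[0,0,-0.001],[0,0,0]],[[0,0,0],[0,0,0]],[[0,0,0],[0,0,0]],[[0,0,0],[0,0,0]],[[0,0,0],[0,0,0]],[[0,0,0],[0,0,0]],[[0,0,0],[0,0,0]]]'

```text
time_s: 8.5
ee_pos: [342.7, -296.0, -18.5]
ee_rot: [-180.0, -0.0, -87.6]
force: [-0.1, -0.3, -0.9]
gripper_width: 91.1
```

Emit:
drive_tool --motion '[[[0,0,0],[0,0,0]],[[0,0,0],[0,0,0]],[[0,0,0],[0,0,0]],[[0,0,0],[0,0,0]],[[0,0,0],[0,0,0]],[[0,0,0],[0,0,0]],[[0,0,0],[0,0,0]],[[0,0,0],[0,0,0]],[[0,0,0],[0,0,0]],[[0,0,0],[0,0,0]]]' --claw 0.4 --force 50

```text
time_s: 9.33
ee_pos: [343.0, -296.4, -18.6]
ee_rot: [-180.0, -0.0, -87.6]
force: [-0.4, -1.8, -3.9]
gripper_width: 55.9
```

Emit:
drive_tool --motion '[[[0,0,0.005],[0,0,0]],[[0,0,0.01],[0,0,0]],[[0,0,0.016],[0,0,0]],[[0,0,0.02],[0,0,0]],[[0,0,0.02],[0,0,0]],[[0,0,0.02],[0,0,0]],[[0,0,0.02],[0,0,0]],[[0,0,0.02],[0,0,0]],[[0,0,0.014],[0,0,0]],[[0,0,0.005],[0,0,0]]]'

```text
time_s: 10.17
ee_pos: [343.1, -295.9, 133.2]
ee_rot: [-179.9, -0.1, -87.6]
force: [0.9, -0.8, -6.6]
gripper_width: 55.3
```

```bash
python3 - <<'E'
from h import *
im,p=grab('wrist','w7')
print(env.state())
E
```

```text
{'time_s': 10.2167, 'qpos': array([-4.22596838e+01,  9.59322948e+00,  1.09157936e+02,  3.02476508e-02,
        6.11204718e+01,  4.53325740e+01]), 'qvel': array([-0.1641166 ,  1.49960116,  2.04588314, -0.19039119, -2.42810159,
       -0.05032625]), 'effort': array([ 1.00088280e-02, -3.27586663e+01, -2.26633734e+01,  6.93906890e-02,
        1.85128651e-01, -1.27190033e-03]), 'ee_pos': array([ 343.05566155, -295.94735999,  132.99005516]), 'ee_rot': array([-1.79890069e+02, -7.13752906e-02, -8.76069053e+01]), 'force': array([-0.91444697,  0.10252689, -6.82663058]), 'torque': array([ 0.0136692 , -0.00100392, -0.00318321]), 'gripper_width': 55.396717976539115}
```

View pics/w7.png

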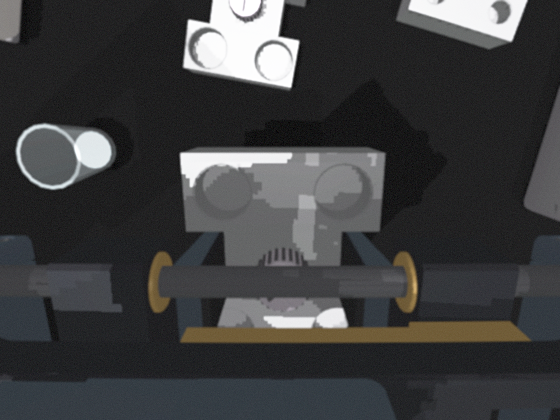

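Block lifted; the force reading gives about 0.69 kg. Next I stop short of the mixer with the final yaw so the wrist camera sees the platform.

Emit:
drive_tool --motion '[[[0.005,0.008,0.002],[0,0,-0.01]],[[0.01,0.0164,0.002],[0,0,-0.014]],[[0.013,0.022,0.002],[0,0,-0.015]],[[0.013,0.022,0.002],[0,0,-0.015]],[[0.013,0.022,0.002],[0,0,-0.015]],[[0.013,0.022,0.002],[0,0,-0.015]],[[0.013,0.022,0.002],[0,0,-0.015]],[[0.013,0.022,0.002],[0,0,-0.015]],[[0.013,0.022,0.002],[0,0,-0.015]],[[0.013,0.022,0],[0,0,-0.015]]]'

```text
time_s: 11.05
ee_pos: [460.8, -93.9, 148.1]
ee_rot: [179.8, 0.0, -95.9]
force: [-0.4, -0.4, -7.0]
gripper_width: 55.7
```

Emit:
drive_tool --motion '[[[0.013,0.021,0],[0,0,-0.015]],[[0.013,0.021,0],[0,0,-0.015]],[[0.013,0.022,0],[0,0,-0.015]],[[0.013,0.021,0],[0,0,-0.015]],[[0.013,0.021,0],[0,0,-0.015]],[[0.01,0.0152,0],[0,0,-0.015]],[[0.004,0.006,0],[0,0,0]],[[0,0,0],[0,0,0]],[[0,0,0],[0,0,0]],[[0,0,0],[0,0,0]]]'

```text
time_s: 11.88
ee_pos: [539.3, 30.7, 148.6]
ee_rot: [179.9, -0.1, -101.0]
force: [0.2, -0.5, -6.7]
gripper_width: 55.8
```

```bash
python3 - <<'E'
from h import *
for i in range(4): env.grab_frame('top')
im,p=grab('wrist','w8')
s=env.state();print(s['ee_pos'],s['ee_rot'],s['qpos'],s['time_s'])
cv2.imwrite('pics/z9.png',cv2.resize(im[0:240,100:460],None,fx=2.2,fy=2.2,interpolation=cv2.INTER_CUBIC)[:,:,::-1])
E
```

```text
[540.27816188  30.97352113 149.61426032] [-1.79999180e+02 -1.09982884e-02 -1.01064762e+02] [ 2.07087203e+00  1.65787201e+01  9.69726109e+01 -1.18868692e-02
  6.64503703e+01  1.03140383e+02] 12.1333
```

View pics/z9.png

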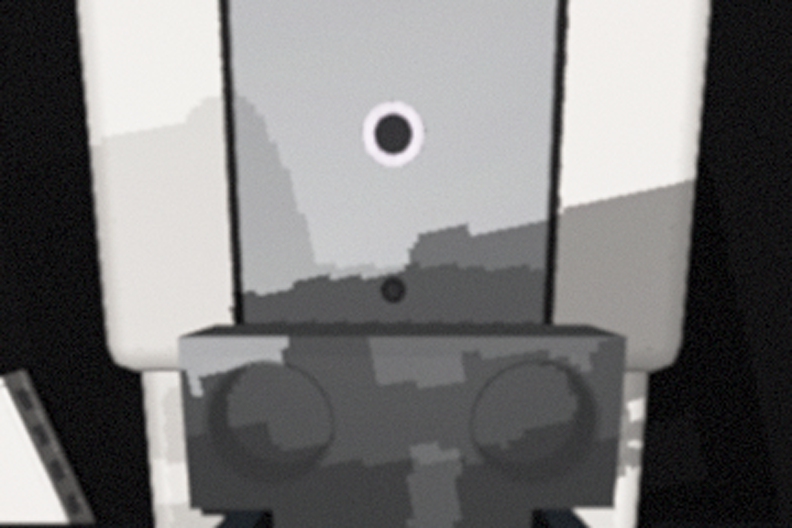

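```bash
python3 - <<'E'
from h import *
im,p=load('w8')
Z=lambda x,y:(100+(x+.5)/2.2-.5,(y+.5)/2.2-.5)
B=lambda x,y,z:onz(p,*Z(x,y),z)[:2].round(1)
print('hole',B(393,133,112),'peg',B(393,290,122),B(393,290,118))
print('L',B(229,20,112),B(240,310,112),'R',B(561,20,112),B(550,310,112))
for z in(200,):
  print('blk',B(180,337,z),B(625,337,z),B(612,508,z),B(192,510,z))
  print('wells',B(270,419,z),B(533,419,z))
# auto: ring centroid
g=cv2.cvtColor(im,cv2.COLOR_RGB2GRAY)
E
python3 - <<'E'
import cv2
im=cv2.imread('pics/w8.png'); cv2.imwrite('pics/z10.png',cv2.resize(im[130:240,170:400],None,fx=3.4,fy=3.4,interpolation=cv2.INTER_CUBIC))
cv2.imwrite('pics/z11.png',cv2.resize(im[0:150,180:370],None,fx=4,fy=4,interpolation=cv2.INTER_CUBIC))
E
```

```text
hole [646.7  13.4] peg [601.5  22.2] [601.3  22.3]
L [686.5  54.5] [604.4  71.5] R [667.9 -41. ] [585.5 -25.6]
blk [603.1  65.4] [585.7 -23.9] [549.7 -16.7] [566.7  72.6]
wells [583.   51.3] [572.4  -2.8]
```

View pics/z10.png

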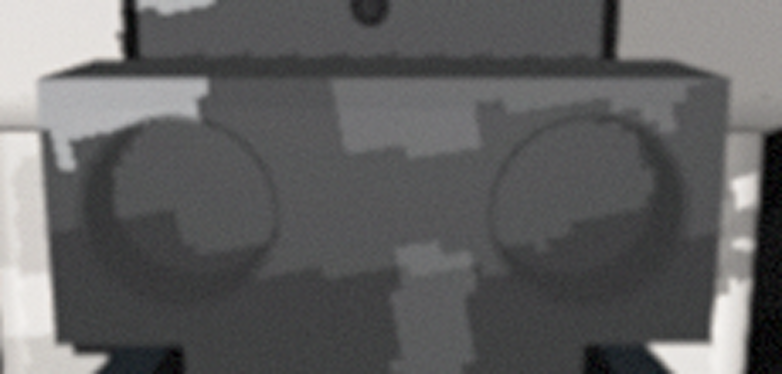

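View pics/z11.png

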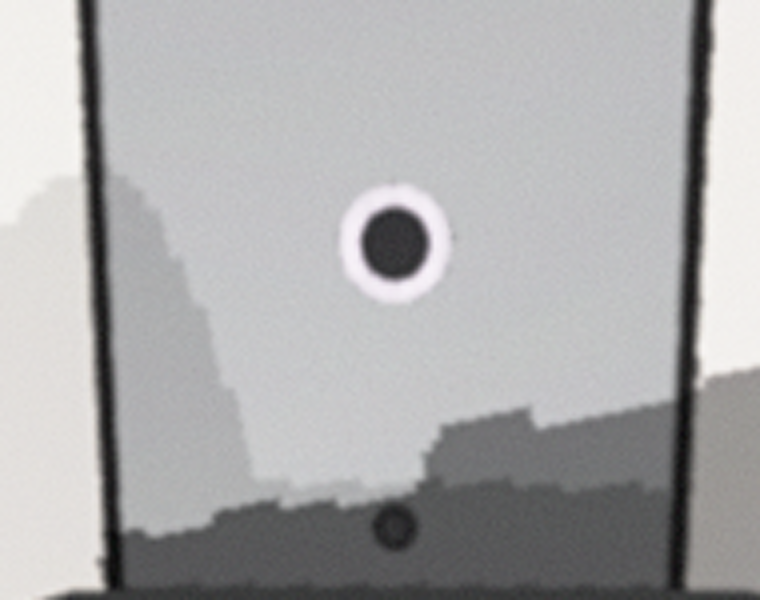

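The platform hole is at (393,133) in the crop, the near peg at (393,290), and the held block's yaw matches to within 0.1°. I'll move over by (+106, -17.7).

Emit:
drive_tool --motion '[[[0.008,-0.0013,0],[0,0,0]],[[0.016,-0.0027,0],[0,0,0]],[[0.016,-0.0027,0],[0,0,0]],[[0.016,-0.0027,0],[0,0,0]],[[0.016,-0.0027,0],[0,0,0]],[[0.016,-0.0027,0],[0,0,0]],[[0.01,-0.0017,0],[0,0,0]],[[0.006,-0.0009,0],[0,0,0]],[[0.002,-0.0003,0],[0,0,0]],[[0,0,0],[0,0,0]]]'

```text
time_s: 12.97
ee_pos: [646.7, 13.7, 149.0]
ee_rot: [180.0, -0.0, -101.0]
force: [0.8, -0.1, -6.6]
gripper_width: 55.6
```

Emit:
drive_tool --motion '[[[0,0,-0.005],[0,0,0]],[[0,0,-0.01],[0,0,0]],[[0,0,-0.01],[0,0,0]],[[0,0,-0.01],[0,0,0]],[[0,0,-0.005],[0,0,0]],[[0,0,0],[0,0,0]],[[0,0,0],[0,0,0]],[[0,0,0],[0,0,0]],[[0,0,0],[0,0,0]],[[0,0,0],[0,0,0]]]'

```text
time_s: 13.8
ee_pos: [647.1, 13.9, 110.1]
ee_rot: [-179.9, 0.0, -101.0]
force: [0.1, 0.4, -6.6]
gripper_width: 55.8
```

```bash
python3 - <<'E'
from h import *
im,p=grab('wrist','w9'); im2,_=grab('side','s9')
s=env.state();print(s['ee_pos'],s['ee_rot'],s['force'])
cv2.imwrite('pics/z12.png',cv2.resize(im[60:240,140:420],None,fx=2.8,fy=2.8,interpolation=cv2.INTER_CUBIC)[:,:,::-1])
cv2.imwrite('pics/z13.png',cv2.resize(im2[130:250,170:320],None,fx=4.5,fy=4.5,interpolation=cv2.INTER_CUBIC)[:,:,::-1])
E
```

```text
[646.8633567   13.93649416 109.93763514] [-1.79952594e+02  4.87265690e-03 -1.01014472e+02] [ 0.47732059  0.74366956 -7.59032912]
```

View pics/z12.png

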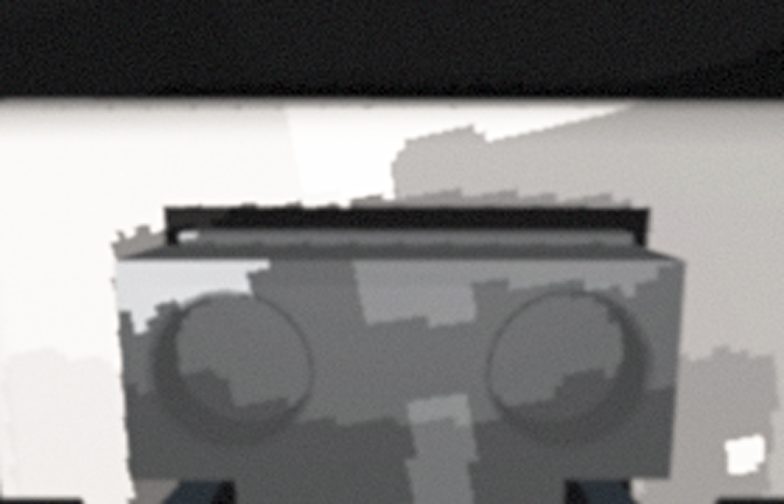

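View pics/z13.png

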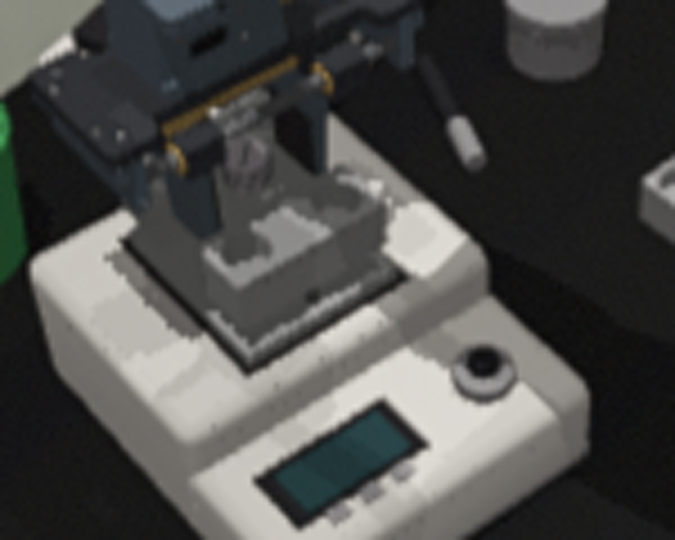

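```bash
python3 - <<'E'
from h import *
im,p=load('w9')
Z=lambda x,y:(140+(x+.5)/2.8-.5,60+(y+.5)/2.8-.5)
B=lambda x,y,z:onz(p,*Z(x,y),z)[:2]
a=np.radians(-11.05);X=np.array([np.cos(a),np.sin(a)]);Y=np.array([-X[1],X[0]])
def rep(n,A,C,h):
  m=(A+C)/2; d=A-C; print(n,'w',np.hypot(*d),'yaw',np.degrees(np.arctan2(d[1],d[0]))-90,'mid',m,'ctr',m-h*X)
rep('plat',B(180,231,112),B(636,231,112),57)
rep('groove',B(164,208,112),B(650,208,112),60)
for zt in(160.5,158): rep('blk',B(116,261,zt),B(685,261,zt),55)
rep('wells',B(240,358,160.5),B(562,358,160.5),36.5)
E
```

```text
plat w 95.73058875665319 yaw -10.970205550784812 mid [702.57298782   1.96665182] ctr [646.62975087  12.8915884 ]
groove w 101.46761096027542 yaw -10.970158987249718 mid [707.27155143   1.27811746] ctr [648.38393359  12.77805069]
blk w 91.44047207777474 yaw -10.974072921258852 mid [701.27045867   3.8780047 ] ctr [647.29014231  14.41961016]
blk w 92.93496960655779 yaw -10.97407292125888 mid [701.03746536   3.9204328 ] ctr [647.057149    14.46203826]
wells w 52.98247566466115 yaw -10.97460345154775 mid [685.65925627   6.81846098] ctr [649.83595542  13.8142537 ]
```

Emit:
drive_tool --motion '[[[-0.0003,-0.0009,-0.001],[0,0,0]],[[0,0,-0.0015],[0,0,0]],[[0,0,-0.0015],[0,0,0]],[[0,0,-0.0015],[0,0,0]],[[0,0,-0.0015],[0,0,0]],[[0,0,-0.001],[0,0,0]],[[0,0,0],[0,0,0]],[[0,0,0],[0,0,0]],[[0,0,0],[0,0,0]],[[0,0,0],[0,0,0]]]'

```text
time_s: 14.73
ee_pos: [646.4, 13.0, 101.6]
ee_rot: [-180.0, -0.0, -101.0]
force: [-0.4, -0.8, -6.9]
gripper_width: 55.8
```

Emit:
drive_tool --motion '[[[0,0,-0.001],[0,0,0]],[[0,0,-0.001],[0,0,0]],[[0,0,-0.001],[0,0,0]],[[0,0,-0.001],[0,0,0]],[[0,0,0],[0,0,0]],[[0,0,0],[0,0,0]],[[0,0,0],[0,0,0]],[[0,0,0],[0,0,0]],[[0,0,0],[0,0,0]],[[0,0,0],[0,0,0]]]'

```text
time_s: 15.57
ee_pos: [646.3, 13.0, 97.5]
ee_rot: [-180.0, -0.0, -101.0]
force: [-0.4, -0.4, -6.1]
gripper_width: 55.4
```

Slipping over the pegs without resistance.

Emit:
drive_tool --motion '[[[0,0,-0.001],[0,0,0]],[[0,0,-0.001],[0,0,0]],[[0,0,-0.001],[0,0,0]],[[0,0,-0.001],[0,0,0]],[[0,0,-0.0005],[0,0,0]],[[0,0,0],[0,0,0]],[[0,0,0],[0,0,0]],[[0,0,0],[0,0,0]],[[0,0,0],[0,0,0]],[[0,0,0],[0,0,0]]]'

```text
time_s: 16.4
ee_pos: [646.3, 13.1, 93.5]
ee_rot: [-180.0, -0.0, -101.0]
force: [-2.7, 0.1, -0.2]
gripper_width: 55.8
```

Seated at reading 93.5 (93.4 was predicted), with the weight taken. Release.

Emit:
drive_tool --motion '[[[0,0,0],[0,0,0]],[[0,0,0],[0,0,0]],[[0,0,0],[0,0,0]],[[0,0,0],[0,0,0]],[[0,0,0],[0,0,0]],[[0,0,0],[0,0,0]],[[0,0,0],[0,0,0]],[[0,0,0],[0,0,0]],[[0,0,0],[0,0,0]],[[0,0,0],[0,0,0]]]' --claw 0.9

```text
time_s: 17.23
ee_pos: [646.7, 13.0, 93.1]
ee_rot: [-180.0, 0.0, -101.0]
force: [-0.6, 0.5, 0.3]
gripper_width: 81.9
```

Emit:
drive_tool --motion '[[[0,0,0.005],[0,0,0]],[[0,0,0.01],[0,0,0]],[[0,0,0.015],[0,0,0]],[[0,0,0.015],[0,0,0]],[[0,0,0.015],[0,0,0]],[[0,0,0.01],[0,0,0]],[[0,0,0],[0,0,0]],[[0,0,0],[0,0,0]],[[0,0,0],[0,0,0]],[[0,0,0],[0,0,0]]]'

```text
time_s: 18.07
ee_pos: [645.6, 13.0, 161.8]
ee_rot: [179.9, -0.0, -101.0]
force: [0.2, 0.2, -0.7]
gripper_width: 81.8
```

```bash
python3 - <<'E'
from h import *
im,p=grab('wrist','w10'); im2,_=grab('side','s10')
s=env.state();print(s['ee_pos'],s['ee_rot'],s['force'],s['qpos'])
cv2.imwrite('pics/z14.png',cv2.resize(im[60:280,140:420],None,fx=2.7,fy=2.7,interpolation=cv2.INTER_CUBIC)[:,:,::-1])
cv2.imwrite('pics/z15.png',cv2.resize(im2[130:250,170:320],None,fx=4.5,fy=4.5,interpolation=cv2.INTER_CUBIC)[:,:,::-1])
E
```

```text
[645.82646464  13.01977097 161.97052396] [ 1.79898246e+02 -2.62817820e-02 -1.01012202e+02] [-0.15172446  0.56111029 -0.25500262] [ 1.38308070e-01  2.54737652e+01  8.12946541e+01 -6.37547190e-03
  7.33364964e+01  1.01152368e+02]
```

View pics/z14.png

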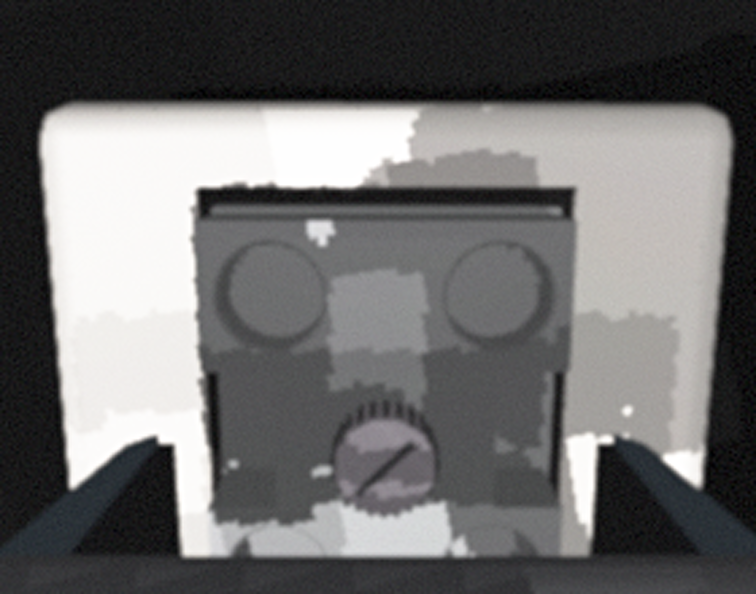

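View pics/z15.png

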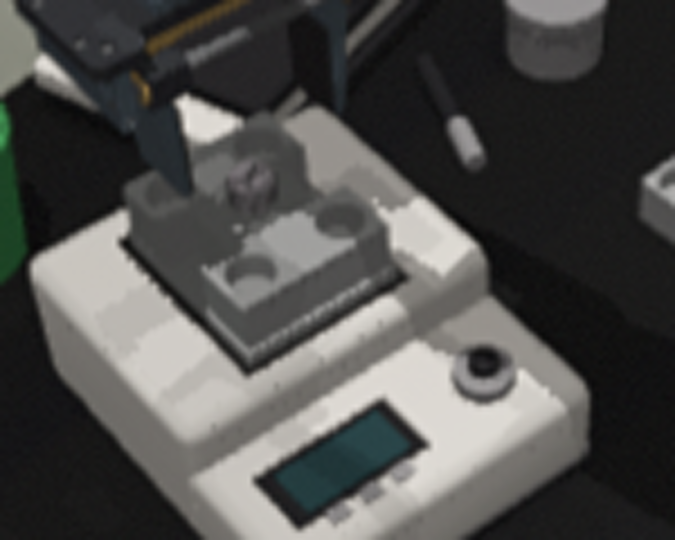

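```bash
python3 - <<'E'
from h import *
im,p=load('w10')
Z=lambda x,y:(140+(x+.5)/2.7-.5,60+(y+.5)/2.7-.5)
B=lambda x,y,z:onz(p,*Z(x,y),z)[:2]
for z in(162,165):print(B(386,463,z))
print(B(198,219,144),B(574,219,144))
m=(B(198,219,144)+B(574,219,144))/2; a=np.radians(-11); print(m-55*np.array([np.cos(a),np.sin(a)]))
E
```

```text
[646.91188211  13.19752603]
[647.91571796  13.00782375]
[709.57366808  46.6936831 ] [692.49916193 -41.33874842]
[647.04691992  13.17196209]
```

Emit:
drive_tool --motion '[[[0,0,0],[0,0,0.06]],[[0,0,0],[0,0,0.12]],[[0,0,0],[0,0,0.12]],[[0,0,0],[0,0,0.12]],[[0,0,0],[0,0,0.12]],[[0,0,0],[0,0,0.12]],[[0,0,0],[0,0,0.12]],[[0,0,0],[0,0,0.12]],[[0,0,0],[0,0,0.12]],[[0,0,0],[0,0,0.12]]]'

```text
time_s: 19.0
ee_pos: [646.1, 13.0, 162.3]
ee_rot: [180.0, 0.0, -35.4]
force: [-0.6, -0.3, 0.6]
gripper_width: 81.9
```

Emit:
drive_tool --motion '[[[0,0,0],[0,0,0.12]],[[0,0,0],[0,0,0.12]],[[0,0,0],[0,0,0.12]],[[0,0,0],[0,0,0.12]],[[0,0,0],[0,0,0.12]],[[0,0,0],[0,0,0.12]],[[0,0,0],[0,0,0.12]],[[0,0,0],[0,0,0.12]],[[0,0,0],[0,0,0.12]],[[0,0,0],[0,0,0.12]]]'

```text
time_s: 19.83
ee_pos: [646.1, 13.0, 162.3]
ee_rot: [-180.0, 0.0, 33.4]
force: [-0.1, -0.7, -0.1]
gripper_width: 82.5
```

Emit:
drive_tool --motion '[[[0,0,0],[0,0,0.12]],[[0,0,0],[0,0,0.12]],[[0,0,0],[0,0,0.12]],[[0,0,0],[0,0,0.12]],[[0,0,0],[0,0,0.12]],[[0,0,0],[0,0,0.12]],[[0,0,0],[0,0,0.12]],[[0,0,0],[0,0,0.12]],[[0,0,0],[0,0,0.12]],[[0,0,0],[0,0,0.12]]]' --claw 0.5

```text
time_s: 20.67
ee_pos: [646.0, 13.0, 162.3]
ee_rot: [-179.9, -0.0, 102.2]
force: [-0.6, 0.3, 0.1]
gripper_width: 45.6
```

Emit:
drive_tool --motion '[[[0,0,0],[0,0,0.12]],[[0,0,-0.005],[0,0,0.12]],[[0,0,-0.005],[0,0,0.12]],[[0,0,-0.005],[0,0,0.12]],[[0,0,-0.005],[0,0,0.08]],[[0,0,0],[0,0,0]],[[0,0,0],[0,0,0]],[[0,0,0],[0,0,0]],[[0,0,0],[0,0,0]],[[0,0,0],[0,0,0]]]'

```text
time_s: 21.5
ee_pos: [646.5, 13.0, 143.3]
ee_rot: [180.0, 0.0, 133.9]
force: [-0.2, -0.9, 0.6]
gripper_width: 45.5
```

```bash
python3 - <<'E'
from h import *
im,p=grab('wrist','w11')
s=env.state();print(s['ee_pos'],s['ee_rot'],s['force'],s['qpos'])
E
```

```text
[646.48894821  13.04144402 143.28758626] [1.79976136e+02 1.67281012e-02 1.33865995e+02] [ 0.23740356  0.23335544 -0.69291492] [ 1.34097994e-01  2.61175270e+01  8.29766715e+01  4.66700413e-03
  7.08769938e+01 -1.33733428e+02]
```

View pics/w11.png

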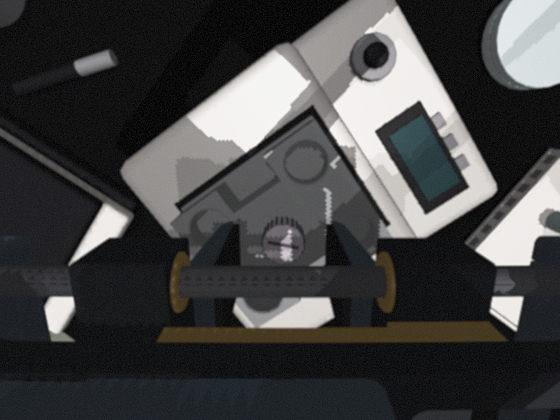

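The knob is centred between the fingers. Lower to reading 120 and grip it.

Emit:
drive_tool --motion '[[[0,0,-0.005],[0,0,0]],[[0,0,-0.005],[0,0,0]],[[0,0,-0.005],[0,0,0]],[[0,0,-0.004],[0,0,0]],[[0,0,-0.004],[0,0,0]],[[0,0,0],[0,0,0]],[[0,0,0],[0,0,0]],[[0,0,0],[0,0,0]],[[0,0,0],[0,0,0]],[[0,0,0],[0,0,0]]]'

```text
time_s: 22.38
ee_pos: [646.5, 13.0, 120.3]
ee_rot: [180.0, 0.0, 133.9]
force: [-0.8, -0.4, -0.3]
gripper_width: 45.8
```

Emit:
drive_tool --motion '[[[0,0,0],[0,0,0]],[[0,0,0],[0,0,0]],[[0,0,0],[0,0,0]],[[0,0,0],[0,0,0]],[[0,0,0],[0,0,0]],[[0,0,0],[0,0,0]],[[0,0,0],[0,0,0]],[[0,0,0],[0,0,0]],[[0,0,0],[0,0,0]],[[0,0,0],[0,0,0]]]' --claw 0 --force 25

```text
time_s: 23.22
ee_pos: [646.2, 13.1, 120.0]
ee_rot: [180.0, -0.0, 133.9]
force: [-1.1, 1.1, 1.4]
gripper_width: 22.9
```

Emit:
drive_tool --motion '[[[0,0,0],[0,0,-0.05]],[[0,0,0],[0,0,-0.1]],[[0,0,0],[0,0,-0.12]],[[0,0,0],[0,0,-0.12]],[[0,0,0],[0,0,-0.12]],[[0,0,0],[0,0,-0.12]],[[0,0,0],[0,0,-0.12]],[[0,0,0],[0,0,-0.12]],[[0,0,0],[0,0,-0.12]],[[0,0,0],[0,0,-0.12]]]'

```text
time_s: 24.05
ee_pos: [646.2, 13.1, 119.4]
ee_rot: [-180.0, 0.0, 70.0]
force: [0.3, 0.8, -2.2]
gripper_width: 22.9
```

```bash
python3 - <<'E'
from h import *
im,p=grab('wrist','w12')
s=env.state();print(s['ee_pos'],s['ee_rot'],s['force'],s['torque'],s['effort'])
cv2.imwrite('pics/z16.png',cv2.resize(im[60:350,140:420],None,fx=2,fy=2,interpolation=cv2.INTER_CUBIC)[:,:,::-1])
E
```

```text
[646.23651337  13.09859532 119.36842093] [-1.79970510e+02  1.07473474e-03  6.97622234e+01] [ 0.67843601 -0.18273021 -1.98259115] [ 0.19218363 -0.21355221 -0.02403225] [ -0.33056413 -49.93985653 -23.07394266  -0.18065633   0.20734725
   0.34346664]
```

View pics/z16.png

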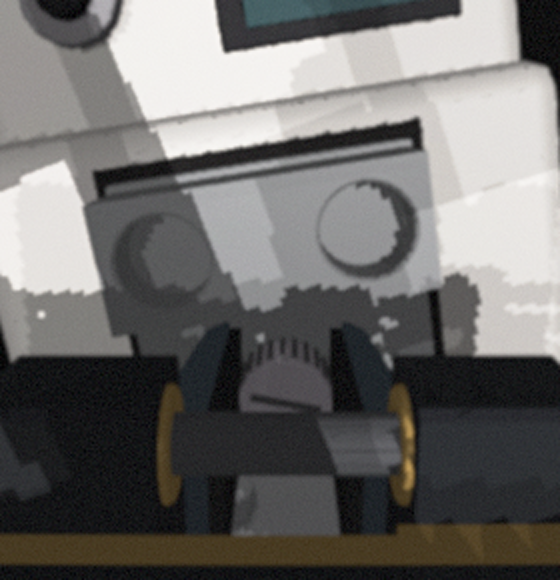

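The slot turns with the gripper and the head is sinking, so the screw is tightening. Continue.

Emit:
drive_tool --motion '[[[0,0,-0.0001],[0,0,-0.12]],[[0,0,-0.0001],[0,0,-0.12]],[[0,0,-0.0001],[0,0,-0.12]],[[0,0,-0.0001],[0,0,-0.12]],[[0,0,-0.0001],[0,0,-0.12]],[[0,0,-0.0001],[0,0,-0.12]],[[0,0,-0.0001],[0,0,-0.12]],[[0,0,-0.0001],[0,0,-0.12]],[[0,0,-0.0001],[0,0,-0.12]],[[0,0,-0.0001],[0,0,-0.12]]]'

```text
time_s: 24.93
ee_pos: [646.2, 13.0, 118.5]
ee_rot: [180.0, 0.0, 1.4]
force: [0.4, 0.9, -1.2]
gripper_width: 23.2
```

Emit:
drive_tool --motion '[[[0,0,-0.0001],[0,0,-0.12]],[[0,0,-0.0001],[0,0,-0.12]],[[0,0,-0.0001],[0,0,-0.12]],[[0,0,-0.0001],[0,0,-0.12]],[[0,0,-0.0001],[0,0,-0.12]],[[0,0,-0.0001],[0,0,-0.12]],[[0,0,-0.0001],[0,0,-0.12]],[[0,0,-0.0001],[0,0,-0.12]],[[0,0,-0.0001],[0,0,-0.12]],[[0,0,-0.0001],[0,0,-0.12]]]'

```text
time_s: 25.77
ee_pos: [646.2, 13.0, 117.6]
ee_rot: [180.0, 0.0, -67.4]
force: [0.6, 0.5, -0.6]
gripper_width: 22.8
```

```bash
python3 - <<'E'
from h import *
im,p=grab('wrist','w13')
s=env.state();print(s['ee_pos'],s['ee_rot'],s['force'],s['torque'],s['effort'],s['qpos'][5])
cv2.imwrite('pics/z17.png',cv2.resize(im[60:350,140:420],None,fx=2,fy=2,interpolation=cv2.INTER_CUBIC)[:,:,::-1])
E
```

```text
[646.1806024   13.04962495 117.63535717] [ 1.79973913e+02  7.63947838e-03 -6.76114106e+01] [-0.26026998  0.41116021 -1.36127384] [ 0.0509282   0.04935006 -0.00754565] [ -0.30134926 -49.4034791  -23.03295135  -0.1178236   -0.10959134
   0.35812028] 67.75155432859681
```

View pics/z17.png

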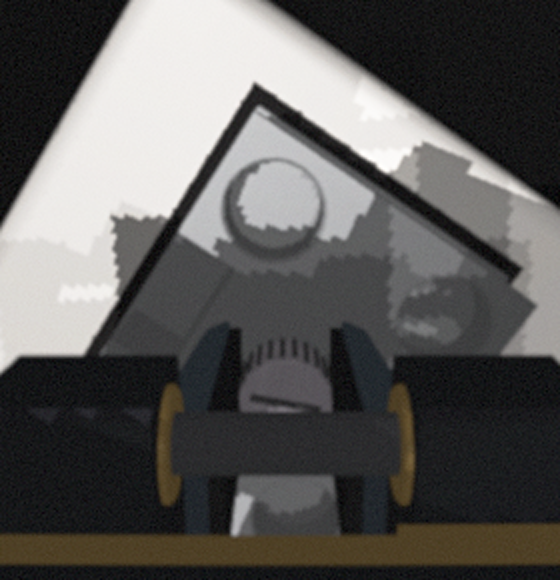

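Emit:
drive_tool --motion '[[[0,0,-0.0001],[0,0,-0.12]],[[0,0,-0.0001],[0,0,-0.12]],[[0,0,-0.0001],[0,0,-0.12]],[[0,0,-0.0001],[0,0,-0.12]],[[0,0,-0.0001],[0,0,-0.12]],[[0,0,-0.0001],[0,0,-0.12]],[[0,0,-0.0001],[0,0,-0.12]],[[0,0,-0.0001],[0,0,-0.12]],[[0,0,-0.0001],[0,0,-0.12]],[[0,0,0],[0,0,-0.08]]]'

```text
time_s: 26.65
ee_pos: [646.2, 13.1, 116.8]
ee_rot: [180.0, -0.0, -133.7]
force: [-0.5, 1.2, -1.0]
gripper_width: 23.3
```

```bash
python3 - <<'E'
from h import *
im,p=grab('wrist','w14')
s=env.state();print(s['ee_pos'],s['ee_rot'],s['force'],s['torque'],s['effort'],s['qpos'][5])
cv2.imwrite('pics/z18.png',cv2.resize(im[60:350,140:420],None,fx=2,fy=2,interpolation=cv2.INTER_CUBIC)[:,:,::-1])
E
```

```text
[646.18040593  13.09786405 116.81374908] [ 1.79974442e+02 -1.68663270e-02 -1.33792988e+02] [-0.72714642  0.8513167  -0.96781114] [0.217594   0.03947179 0.02092745] [ -0.41549463 -49.40001369 -23.07428598  -0.2345912   -0.15117763
   0.3368997 ] 133.92919294503616
```

View pics/z18.png

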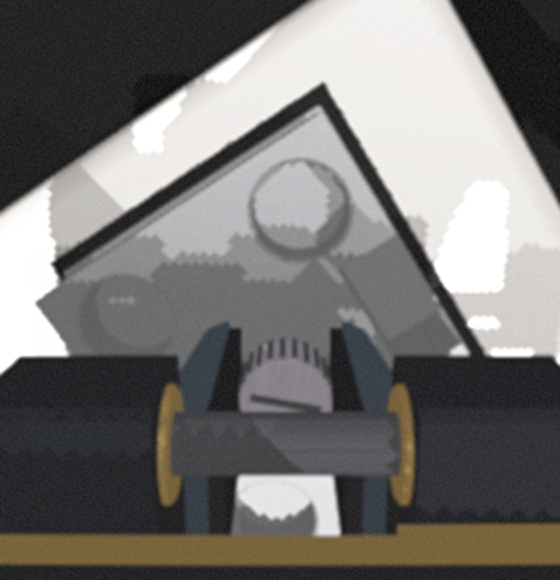

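No slip over 4.67 rad. I'll open, rotate back about 2.6 rad around the knob and regrip.

Emit:
drive_tool --motion '[[[0,0,0],[0,0,0]],[[0,0,0],[0,0,0]],[[0,0,0],[0,0,0]],[[0,0,0.001],[0,0,0]],[[0,0,0.001],[0,0,0]],[[0,0,0.001],[0,0,0.06]],[[0,0,0],[0,0,0.12]],[[0,0,0],[0,0,0.12]],[[0,0,0],[0,0,0.12]],[[0,0,0],[0,0,0.12]]]' --claw 0.45

```text
time_s: 27.53
ee_pos: [646.4, 13.0, 120.3]
ee_rot: [-180.0, -0.0, -102.3]
force: [0.4, 0.8, 0.2]
gripper_width: 40.9
```

Emit:
drive_tool --motion '[[[0,0,0],[0,0,0.12]],[[0,0,0],[0,0,0.12]],[[0,0,0],[0,0,0.12]],[[0,0,0],[0,0,0.12]],[[0,0,0],[0,0,0.12]],[[0,0,0],[0,0,0.12]],[[0,0,0],[0,0,0.12]],[[0,0,0],[0,0,0.12]],[[0,0,0],[0,0,0.12]],[[0,0,0],[0,0,0.12]]]'

```text
time_s: 28.37
ee_pos: [646.5, 13.0, 120.3]
ee_rot: [-180.0, -0.0, -33.6]
force: [-1.3, 0.1, 0.4]
gripper_width: 41.5
```

Emit:
drive_tool --motion '[[[0,0,0],[0,0,0.12]],[[0,0,0],[0,0,0.12]],[[0,0,0],[0,0,0.12]],[[0,0,0],[0,0,0.12]],[[0,0,0],[0,0,0.12]],[[0,0,0],[0,0,0.12]],[[0,0,0],[0,0,0.06]],[[0,0,0],[0,0,0]],[[0,0,0],[0,0,0]],[[0,0,0],[0,0,0]]]'

```text
time_s: 29.2
ee_pos: [646.4, 13.0, 120.2]
ee_rot: [180.0, -0.0, 10.7]
force: [0.2, 0.4, 0.2]
gripper_width: 41.3
```

Emit:
drive_tool --motion '[[[0,0,0],[0,0,0]],[[0,0,0],[0,0,0]],[[0,0,0],[0,0,0]],[[0,0,0],[0,0,0]],[[0,0,0],[0,0,0]],[[0,0,0],[0,0,0]],[[0,0,0],[0,0,0]],[[0,0,0],[0,0,0]],[[0,0,0],[0,0,0]],[[0,0,0],[0,0,0]]]' --claw 0 --force 30

```text
time_s: 30.03
ee_pos: [646.3, 13.0, 120.1]
ee_rot: [180.0, -0.0, 10.7]
force: [-1.6, 1.0, 0.4]
gripper_width: 23.1
```

```bash
python3 - <<'E'
from h import *
im,p=grab('wrist','w15')
s=env.state();print(s['ee_pos'],s['ee_rot'],s['force'],s['torque'],s['effort'],s['qpos'][5])
cv2.imwrite('pics/z19.png',cv2.resize(im[180:350,200:370],None,fx=3,fy=3,interpolation=cv2.INTER_CUBIC)[:,:,::-1])
E
```

```text
[646.25889646  13.01326447 120.05458878] [-1.79998589e+02  2.44879256e-03  1.07098699e+01] [-0.8172704  -0.27123476 -0.41363133] [-0.0330425  -0.05392845 -0.05440812] [ 7.95779284e-02 -4.83153069e+01 -2.26080036e+01  9.38674179e-02
 -9.54782101e-02 -1.16210783e-02] -10.576622035617634
```

View pics/z19.png

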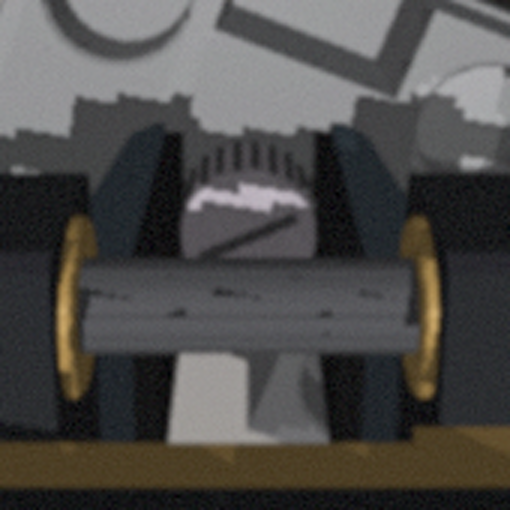

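Emit:
drive_tool --motion '[[[0,0,0],[0,0,-0.05]],[[0,0,0],[0,0,-0.1]],[[0,0,-0.0001],[0,0,-0.1]],[[0,0,-0.0001],[0,0,-0.1]],[[0,0,-0.0001],[0,0,-0.1]],[[0,0,-0.0001],[0,0,-0.1]],[[0,0,-0.0001],[0,0,-0.1]],[[0,0,-0.0001],[0,0,-0.1]],[[0,0,-0.0001],[0,0,-0.1]],[[0,0,-0.0001],[0,0,-0.1]]]'

```text
time_s: 30.92
ee_pos: [646.2, 13.0, 119.4]
ee_rot: [180.0, 0.0, -44.0]
force: [-0.6, -0.1, 1.5]
gripper_width: 22.9
```

```bash
python3 - <<'E'
from h import *
im,p=grab('wrist','w16')
s=env.state();print(s['ee_pos'],s['ee_rot'],s['force'],s['torque'],s['effort'],s['qpos'][5])
cv2.imwrite('pics/z20.png',cv2.resize(im[180:350,200:370],None,fx=3,fy=3,interpolation=cv2.INTER_CUBIC)[:,:,::-1])
E
```

```text
[646.1830962   13.02674352 119.38868791] [ 1.79989166e+02  1.61172965e-03 -4.41661996e+01] [-0.92881883 -0.31055055  1.66170704] [-0.03027309  0.0839234  -0.00925273] [  0.10124621 -47.90883064 -22.58729875   0.10920824  -0.31440762
   0.28703853] 44.30802648560922
```

View pics/z20.png

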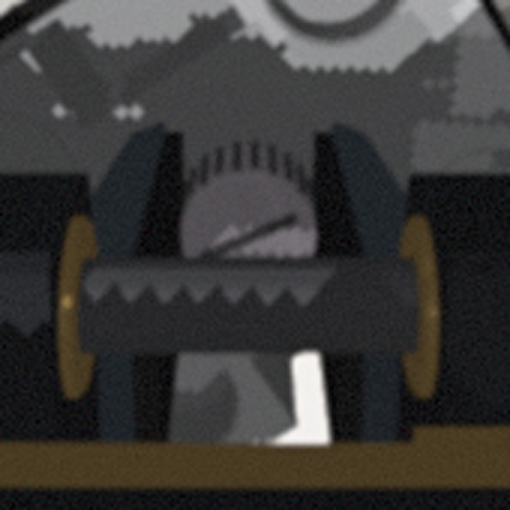

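Emit:
drive_tool --motion '[[[0,0,-0.0001],[0,0,-0.1]],[[0,0,-0.0001],[0,0,-0.1]],[[0,0,-0.0001],[0,0,-0.1]],[[0,0,-0.0001],[0,0,-0.1]],[[0,0,-0.0001],[0,0,-0.1]],[[0,0,-0.0001],[0,0,-0.1]],[[0,0,0],[0,0,0]],[[0,0,0],[0,0,0]],[[0,0,0],[0,0,0]],[[0,0,0],[0,0,0]]]'

```text
time_s: 31.8
ee_pos: [646.3, 13.0, 118.9]
ee_rot: [-180.0, -0.0, -78.0]
force: [-1.6, -0.5, 2.3]
gripper_width: 22.8
```

```bash
python3 - <<'E'
from h import *
im,p=grab('wrist','w17')
s=env.state();print(s['ee_pos'],s['ee_rot'],s['force'],s['torque'],s['effort'],s['qpos'][5])
cv2.imwrite('pics/z21.png',cv2.resize(im[180:350,200:370],None,fx=3,fy=3,interpolation=cv2.INTER_CUBIC)[:,:,::-1])
E
```

```text
[646.26880628  12.99471192 118.92906046] [-1.79997284e+02 -9.31216372e-03 -7.80054480e+01] [-1.02185619 -0.35455314  2.68079675] [-0.05128185  0.33113084  0.02602458] [ 7.50399032e-02 -4.66034102e+01 -2.22052467e+01  1.42986621e-01
 -5.88793047e-01  4.57988796e-02] 78.14630648416227
```

View pics/z21.png

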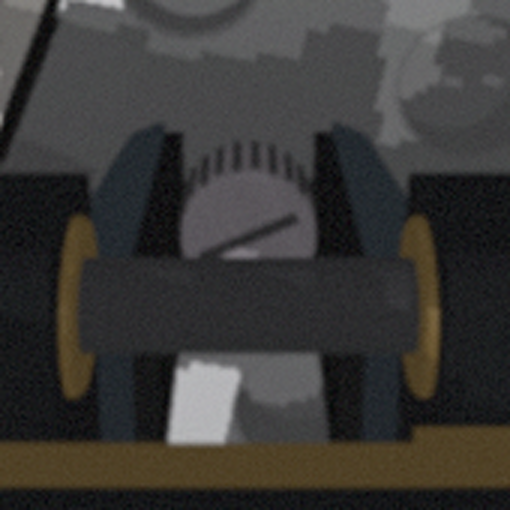

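Emit:
drive_tool --motion '[[[0,0,0],[0,0,-0.06]],[[0,0,0],[0,0,-0.06]],[[0,0,0],[0,0,-0.06]],[[0,0,0],[0,0,-0.06]],[[0,0,0],[0,0,-0.06]],[[0,0,0],[0,0,-0.06]],[[0,0,0],[0,0,-0.06]],[[0,0,0],[0,0,-0.06]],[[0,0,0],[0,0,0]],[[0,0,0],[0,0,0]]]'

```text
time_s: 32.68
ee_pos: [647.4, 12.6, 119.0]
ee_rot: [-179.9, -0.0, -105.4]
force: [1.7, -2.3, 2.3]
gripper_width: 22.4
```

```bash
python3 - <<'E'
from h import *
im,p=grab('wrist','w18')
s=env.state();print(s['ee_pos'],s['ee_rot'],s['force'],s['torque'],s['effort'],s['qpos'][5])
cv2.imwrite('pics/z22.png',cv2.resize(im[180:350,200:370],None,fx=3,fy=3,interpolation=cv2.INTER_CUBIC)[:,:,::-1])
E
```

```text
[647.3235904   12.54572858 118.97901957] [-1.79861977e+02 -1.97198882e-02 -1.05462260e+02] [ 2.88759656 -2.12120556  2.01920525] [-0.32480809 -0.30805528  0.2755103 ] [  1.0963117  -47.40943551 -20.85363865   0.77416521   0.54347405
   0.29829383] 105.60950539644843
```

View pics/z22.png

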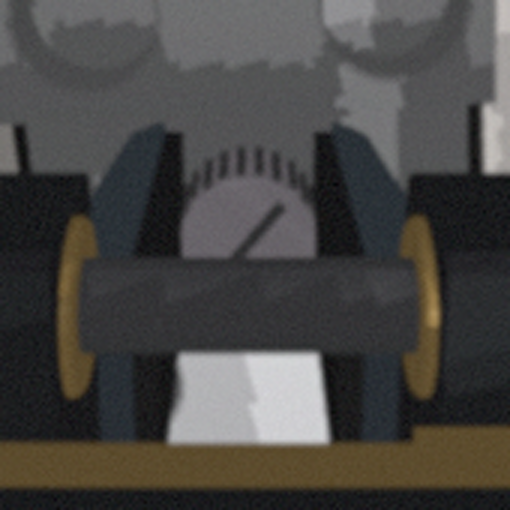

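The head slipped about 0.4 rad in the pads and torque rose to 0.28 N m, so the screw is at its stop. Release and lift.

Emit:
drive_tool --motion '[[[0,0,0],[0,0,0]],[[0,0,0],[0,0,0]],[[0,0,0],[0,0,0]],[[0,0,0],[0,0,0]],[[0,0,0.01],[0,0,0]],[[0,0,0.02],[0,0,0]],[[0,0,0.02],[0,0,0]],[[0,0,0.02],[0,0,0]],[[0,0,0],[0,0,0]],[[0,0,0],[0,0,0]]]' --claw 0.6

```text
time_s: 33.57
ee_pos: [646.9, 13.2, 190.3]
ee_rot: [-179.8, 0.1, -105.6]
force: [-1.6, 0.3, -0.2]
gripper_width: 54.7
```

Emit:
drive_tool --motion '[[[0,0,0],[0,0,0.08]],[[0,0,0],[0,0,0]],[[0,0,0],[0,0,0]],[[0,0,0],[0,0,0]],[[0,0,0],[0,0,0]],[[0,0,0],[0,0,0]],[[0,0,0],[0,0,0]],[[0,0,0],[0,0,0]],[[0,0,0],[0,0,0]],[[0,0,0],[0,0,0]]]'

```text
time_s: 34.4
ee_pos: [646.3, 13.0, 188.7]
ee_rot: [-180.0, -0.0, -101.0]
force: [0.0, 0.7, -0.5]
gripper_width: 54.5
```

```bash
python3 - <<'E'
from h import *
im,p=grab('wrist','w19'); im2,_=grab('top','t19'); im3,_=grab('side','s19')
s=env.state();print(s['ee_pos'],s['ee_rot'],s['force'],s['qpos'][5],s['time_s'])
cv2.imwrite('pics/z23.png',cv2.resize(im[60:280,140:420],None,fx=2.7,fy=2.7,interpolation=cv2.INTER_CUBIC)[:,:,::-1])
cv2.imwrite('pics/z24.png',cv2.resize(im3[265:400,110:260],None,fx=4,fy=4,interpolation=cv2.INTER_CUBIC)[:,:,::-1])
E
```

```text
[646.33237978  13.04910795 188.70990825] [-1.79996794e+02 -3.48677100e-03 -1.01016313e+02] [-0.98095933  0.638308    0.84233019] 101.15690145567442 34.55
```

View pics/z23.png

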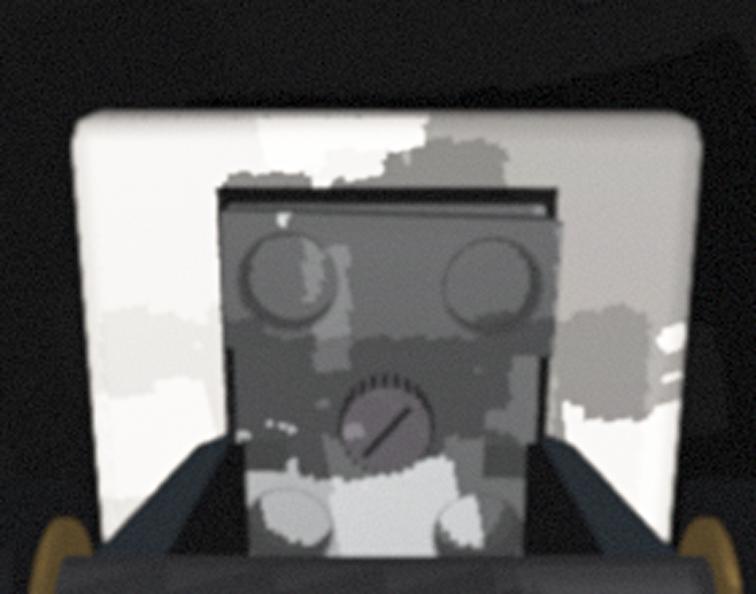

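View pics/t19.png

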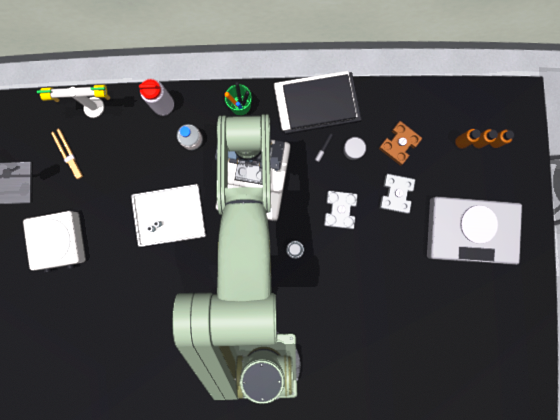

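View pics/z24.png

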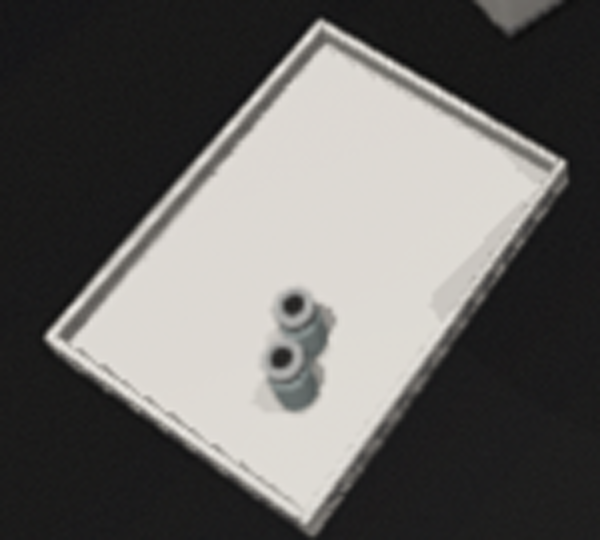

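The clamp torque turned the block slightly in the peg play. One vial has also been knocked beside the other, now at about (150,228)/(157,225) in the top view. I'll measure both.

```bash
python3 - <<'E'
from h import *
im,p=load('w19')
Z=lambda x,y:(140+(x+.5)/2.7-.5,60+(y+.5)/2.7-.5)
B=lambda x,y,z:onz(p,*Z(x,y),z)[:2]
A,C=B(221,211,144),B(558,222,144); d=A-C; y=np.degrees(np.arctan2(d[1],d[0]))-90
a=np.radians(y);print('blk',A,C,np.hypot(*d),y,(A+C)/2-55*np.array([np.cos(a),np.sin(a)]))
A,C=B(217,188,112),B(557,188,112);d=A-C;print('groove yaw',np.degrees(np.arctan2(d[1],d[0]))-90)
for n,q in [('tl',(290,279)),('tr',(492,284)),('knobtop',(387,425))]: print(n,B(*q,161 if n=='knobtop' else 144))
q=load('s19')[1]; Z=lambda x,y:(110+(x+.5)/4-.5,265+(y+.5)/4-.5)
for c in[(294,306),(282,357)]: print('vial side',onz(q,*Z(*c),50))
im,t=load('t19')
cv2.imwrite('pics/z25.png',cv2.resize(im[180:250,125:210],None,fx=8,fy=8,interpolation=cv2.INTER_CUBIC)[:,:,::-1])
E
```

```text
blk [710.57756095  45.83582547] [690.56969877 -42.07889692] 90.16270271925974 -12.821147983168359 [646.94491659  14.08342694]
groove yaw -10.980331905837147
tl [689.29739999  31.65140324]
tr [677.50009765 -22.00104702]
knobtop [648.62311419  12.72127822]
vial side [466.24574788 336.09890703  50.        ]
vial side [451.77573106 357.34470298  50.        ]
```

View pics/z25.png

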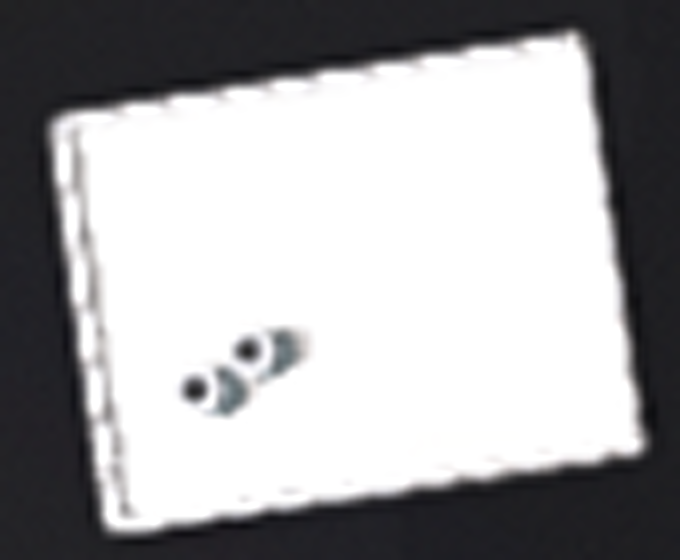

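The block yaw is about 1.7° (0.03 rad) off the platform's, inside the 0.06 tolerance, and it is centred. Now to the vials at about (466,336) and (452,357), with the jaw axis perpendicular to the line between them (yaw 34°).

Emit:
drive_tool --motion '[[[-0.004,0.008,0],[0,0,0.06]],[[-0.008,0.014,0],[0,0,0.12]],[[-0.01,0.018,0],[0,0,0.12]],[[-0.01,0.018,0],[0,0,0.12]],[[-0.01,0.018,0],[0,0,0.12]],[[-0.01,0.018,0],[0,0,0.12]],[[-0.01,0.018,0],[0,0,0.12]],[[-0.01,0.018,0],[0,0,0.12]],[[-0.01,0.018,0],[0,0,0.12]],[[-0.01,0.018,0],[0,0,0.12]]]'

```text
time_s: 35.38
ee_pos: [553.8, 179.8, 188.8]
ee_rot: [-180.0, -0.0, -35.4]
force: [-0.2, -0.0, 0.2]
gripper_width: 54.6
```

Emit:
drive_tool --motion '[[[-0.01,0.018,-0.006],[0,0,0.12]],[[-0.01,0.018,-0.006],[0,0,0.12]],[[-0.01,0.018,-0.006],[0,0,0.12]],[[-0.01,0.018,-0.006],[0,0,0.12]],[[-0.01,0.018,-0.006],[0,0,0.12]],[[-0.01,0.018,-0.006],[0,0,0.12]],[[-0.01,0.018,-0.006],[0,0,0.12]],[[-0.01,0.018,-0.006],[0,0,0.12]],[[-0.005,0.004,-0.003],[0,0,0.12]],[[0,0,0],[0,0,0.123]]]' --claw 0.5

```text
time_s: 36.22
ee_pos: [467.6, 328.2, 136.9]
ee_rot: [-180.0, 0.1, 33.7]
force: [-0.4, 0.6, -0.3]
gripper_width: 45.7
```

```bash
python3 - <<'E'
from h import *
for i in range(6): env.grab_frame('top')
im,p=grab('wrist','w20')
s=env.state();print(s['ee_pos'],s['ee_rot'],s['qpos'],s['time_s'])
E
```

```text
[469.66534663 326.80533379 137.89000024] [ 1.79998827e+02 -3.20486018e-02  3.31010284e+01] [ 3.36805160e+01  1.97897026e+01  9.39735755e+01 -1.63610735e-03
  6.62046868e+01  5.80147571e-01] 36.5667
```

View pics/w20.png

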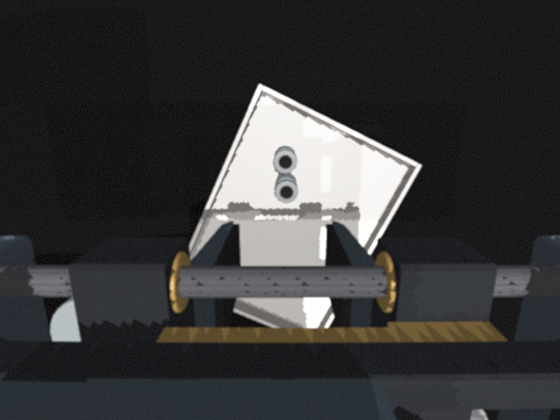

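The caps are at (285,159) and (287,188). I'll locate them more precisely.

```bash
python3 - <<'E'
from h import *
im,p=load('w20')
cv2.imwrite('pics/z26.png',cv2.resize(im[135:225,240:330],None,fx=6,fy=6,interpolation=cv2.INTER_CUBIC)[:,:,::-1])
E
```

```text
(no output)
```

View pics/z26.png

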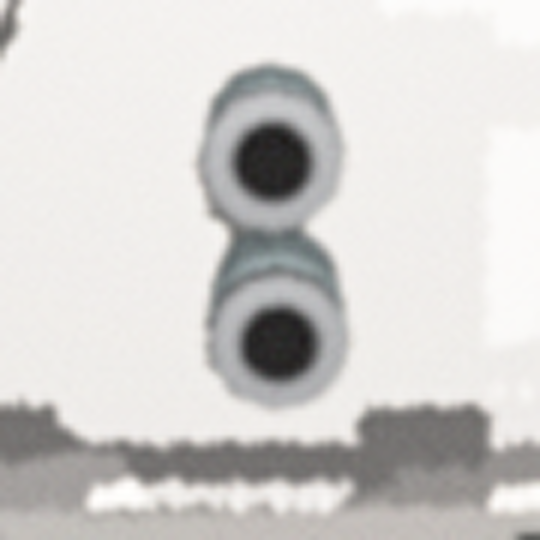

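```bash
python3 - <<'E'
from h import *
im,p=load('w20'); s=env.state()
Z=lambda x,y:(240+(x+.5)/6-.5,135+(y+.5)/6-.5)
for c in[(272,161),(279,343)]: print(onz(p,*Z(*c),50), (onz(p,*Z(*c),50)-s['ee_pos'])[:2])
print(s['ee_pos'])
im,p=load('t19')
Z=lambda x,y:(125+(x+.5)/8-.5,180+(y+.5)/8-.5)
for c in[(195,388),(249,350)]: print('top',onz(p,*Z(*c),50))
E
```

```text
[453.5361087  357.19553181  50.        ] [-16.12923793  30.39019802]
[469.00474307 335.45308967  50.        ] [-0.66060357  8.64775588]
[469.66534663 326.80533379 137.89000024]
top [453.00661285 357.52642789  50.        ]
top [467.73615913 335.37265233  50.        ]
```

Emit:
drive_tool --motion '[[[-0.0008,0.0086,-0.008],[0,0,0]],[[0,0,-0.016],[0,0,0]],[[0,0,-0.016],[0,0,0]],[[0,0,-0.016],[0,0,0]],[[0,0,-0.016],[0,0,0]],[[0,0,-0.01],[0,0,0]],[[0,0,-0.005],[0,0,0]],[[0,0,0],[0,0,0]],[[0,0,0],[0,0,0]],[[0,0,0],[0,0,0]]]'

```text
time_s: 37.4
ee_pos: [469.2, 336.1, 51.6]
ee_rot: [-180.0, -0.1, 33.2]
force: [0.7, 0.4, 0.1]
gripper_width: 45.3
```

```bash
python3 - <<'E'
from h import *
im,p=grab('wrist','w21')
s=env.state();print(s['ee_pos'],s['ee_rot'])
E
```

```text
[469.18280932 336.12335177  51.63779312] [-1.79995836e+02 -1.21108401e-01  3.32223388e+01]
```

View pics/w21.png

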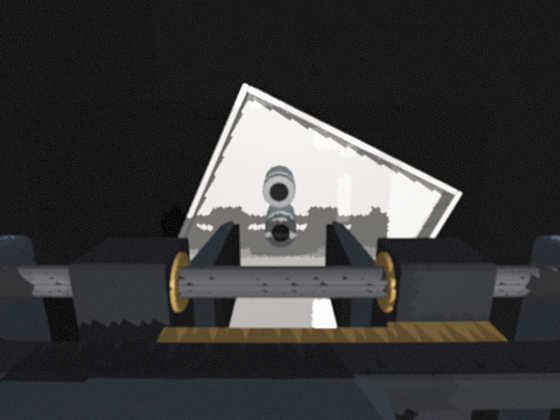

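Vial B at (281,232) is centred between the fingers. Descend and grip.

Emit:
drive_tool --motion '[[[-0.0004,-0.0006,-0.008],[0,0,0]],[[0,0,-0.01],[0,0,0]],[[0,0,-0.01],[0,0,0]],[[0,0,-0.01],[0,0,0]],[[0,0,-0.01],[0,0,0]],[[0,0,-0.005],[0,0,0]],[[0,0,0],[0,0,0]],[[0,0,0],[0,0,0]],[[0,0,0],[0,0,0]],[[0,0,0],[0,0,0]]]'

```text
time_s: 38.28
ee_pos: [468.6, 335.4, -1.8]
ee_rot: [-180.0, -0.1, 33.2]
force: [0.5, 0.1, -0.4]
gripper_width: 45.5
```

Emit:
drive_tool --motion '[[[0,0,0],[0,0,0]],[[0,0,0],[0,0,0]],[[0,0,0],[0,0,0]],[[0,0,0],[0,0,0]],[[0,0,0],[0,0,0]],[[0,0,0],[0,0,0]],[[0,0,0],[0,0,0]],[[0,0,0],[0,0,0]],[[0,0,0],[0,0,0]],[[0,0,0],[0,0,0]]]' --claw 0.1 --force 12

```text
time_s: 39.12
ee_pos: [468.2, 335.1, -2.2]
ee_rot: [180.0, -0.0, 33.2]
force: [-0.0, 0.2, 1.7]
gripper_width: 21.1
```

Emit:
drive_tool --motion '[[[0,0,0.004],[0,0,0]],[[0,0,0.01],[0,0,0]],[[0,0,0.02],[0,0,0]],[[0,0,0.03],[0,0,0]],[[0,0,0.03],[0,0,0]],[[0,0,0.03],[0,0,0]],[[0,0,0.03],[0,0,0]],[[0,0,0.008],[0,0,0]],[[0,0,0],[0,0,0]],[[0,0,0],[0,0,0]]]'

```text
time_s: 39.95
ee_pos: [467.7, 334.8, 159.4]
ee_rot: [180.0, 0.0, 33.2]
force: [0.2, 1.1, -0.4]
gripper_width: 21.3
```

```bash
python3 - <<'E'
from h import *
im,p=grab('wrist','w22');im2,_=grab('side','s22')
s=env.state();print(s['ee_pos'],s['ee_rot'],s['gripper_width'])
cv2.imwrite('pics/z27.png',cv2.resize(im[100:310,180:390],None,fx=2.8,fy=2.8,interpolation=cv2.INTER_CUBIC)[:,:,::-1])
cv2.imwrite('pics/z28.png',cv2.resize(im2[200:400,90:290],None,fx=2.9,fy=2.9,interpolation=cv2.INTER_CUBIC)[:,:,::-1])
E
```

```text
[466.98351391 334.21685193 157.74042055] [179.99265197   0.21828676  33.23162914] 21.479928453726924
```

View pics/z27.png

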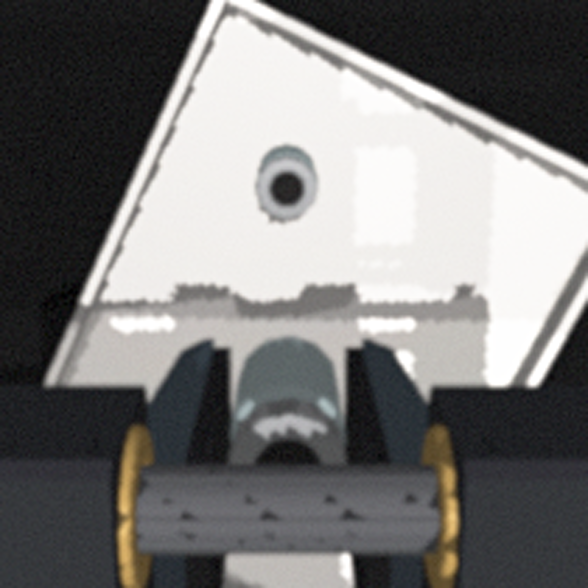

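View pics/z28.png

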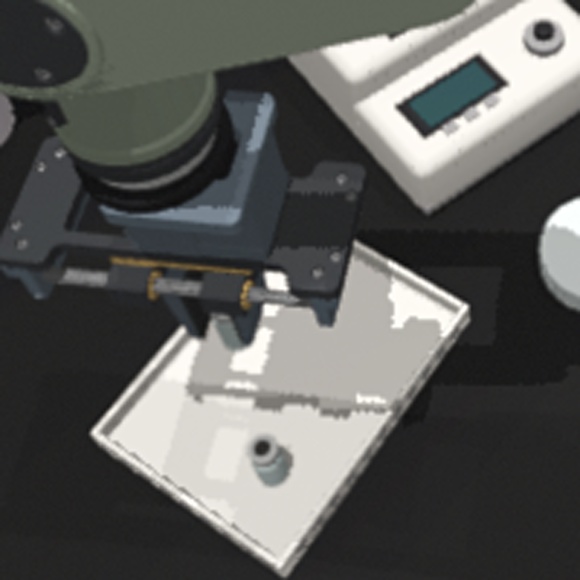

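Vial B is held upright and vial A is still standing. Carry it to well0, whose TCP coordinates are about (688.0, 32.4), at yaw 77.4°.

Emit:
drive_tool --motion '[[[0,0,0.008],[0,0,0]],[[0.004,-0.006,0.008],[0,0,0.03]],[[0.008,-0.011,0],[0,0,0.04]],[[0.012,-0.017,0],[0,0,0.05]],[[0.014,-0.019,0],[0,0,0.05]],[[0.014,-0.019,0],[0,0,0.05]],[[0.014,-0.019,0],[0,0,0.05]],[[0.014,-0.019,0],[0,0,0.05]],[[0.014,-0.019,0],[0,0,0.05]],[[0.014,-0.019,0],[0,0,0.05]]]'

```text
time_s: 40.88
ee_pos: [576.3, 185.9, 174.8]
ee_rot: [-179.9, 0.1, 57.4]
force: [0.1, -0.0, -1.1]
gripper_width: 21.3
```

Emit:
drive_tool --motion '[[[0.014,-0.019,0],[0,0,0.05]],[[0.014,-0.019,0],[0,0,0.05]],[[0.014,-0.019,0],[0,0,0.05]],[[0.014,-0.02,0],[0,0,0.05]],[[0.014,-0.02,0],[0,0,0.05]],[[0.014,-0.02,0],[0,0,0.05]],[[0.014,-0.02,0],[0,0,0.051]],[[0.009,-0.012,0],[0,0,0]],[[0.004,-0.006,0],[0,0,0]],[[0,0,0],[0,0,0]]]'

```text
time_s: 41.72
ee_pos: [687.4, 31.0, 174.7]
ee_rot: [-179.9, 0.0, 77.3]
force: [-0.7, 1.1, -0.3]
gripper_width: 21.4
```

```bash
python3 - <<'E'
from h import *
for i in range(6): env.grab_frame('top')
im,p=grab('wrist','w23');im2,_=grab('side','s23')
s=env.state();print(s['ee_pos'],s['ee_rot'],s['gripper_width'],s['qpos'])
cv2.imwrite('pics/z29.png',cv2.resize(im[100:310,140:430],None,fx=2.6,fy=2.6,interpolation=cv2.INTER_CUBIC)[:,:,::-1])
cv2.imwrite('pics/z30.png',cv2.resize(im2[110:260,160:320],None,fx=3.9,fy=3.9,interpolation=cv2.INTER_CUBIC)[:,:,::-1])
E
```

```text
[686.78856352  32.8781881  175.99370166] [ 1.79991248e+02 -1.61644453e-02  7.74584851e+01] 21.482114712081792 [ 1.77522089e+00  2.88574359e+01  7.35853098e+01  1.38234373e-02
  7.75447768e+01 -7.56862429e+01]
```

View pics/z29.png

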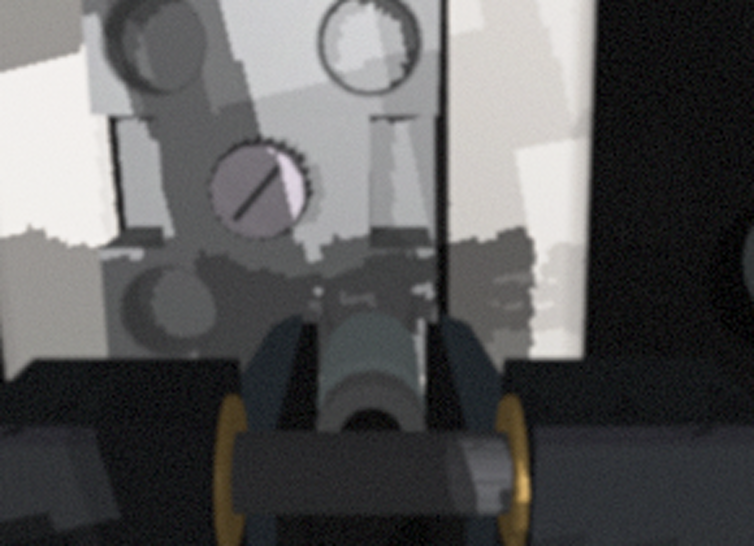

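View pics/z30.png

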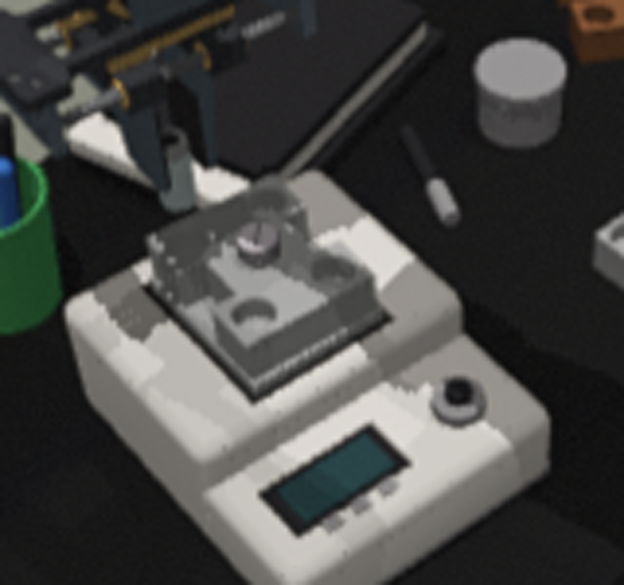

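```bash
python3 - <<'E'
from h import *
im,p=load('w23')
Z=lambda x,y:(140+(x+.5)/2.6-.5,100+(y+.5)/2.6-.5)
B=lambda x,y,z:onz(p,*Z(x,y),z)[:2]
print('knob',B(259,189,161))
w2,w3,w1=B(368,45,144),B(155,45,144),B(169,308,144)
print(w2,w3,w1,np.hypot(*(w2-w3)),np.hypot(*(w1-w3)),np.degrees(np.arctan2(*(w2-w3)[::-1]))-90,np.degrees(np.arctan2(*(w1-w3)[::-1])))
print('center',(w2+w1)/2,'well0',w2+w1-w3)
print(env.state()['ee_pos'])
E
```

```text
knob [646.12279947  14.20450518]
[617.8623731  48.3517847] [605.83283145  -5.58761813] [675.18086076 -21.28881067] 55.2645369985864 71.10328133578227 -12.572334357865358 -12.757337203847971
center [646.52161693  13.53148701] well0 [687.21040241  32.65059216]
[686.78856352  32.8781881  175.99370166]
```

Emit:
drive_tool --motion '[[[0.0003,0.0003,-0.005],[0,0,0]],[[0,0,-0.008],[0,0,0]],[[0,0,-0.008],[0,0,0]],[[0,0,-0.007],[0,0,0]],[[0,0,-0.004],[0,0,0]],[[0,0,0],[0,0,0]],[[0,0,0],[0,0,0]],[[0,0,0],[0,0,0]],[[0,0,0],[0,0,0]],[[0,0,0],[0,0,0]]]'

```text
time_s: 42.95
ee_pos: [687.7, 32.3, 144.2]
ee_rot: [179.9, -0.0, 77.4]
force: [0.1, 0.6, -1.0]
gripper_width: 21.2
```

```bash
python3 - <<'E'
from h import *
im,p=grab('wrist','w24');im2,_=grab('side','s24')
s=env.state();print(s['ee_pos'],s['ee_rot'],s['force'])
cv2.imwrite('pics/z31.png',cv2.resize(im2[130:230,170:290],None,fx=5.5,fy=5.5,interpolation=cv2.INTER_CUBIC)[:,:,::-1])
E
```

```text
[687.60364937  32.36123384 144.06183794] [ 1.79961610e+02 -1.57587250e-02  7.74108251e+01] [-0.17466258 -0.28803029 -0.54662748]
```

View pics/z31.png

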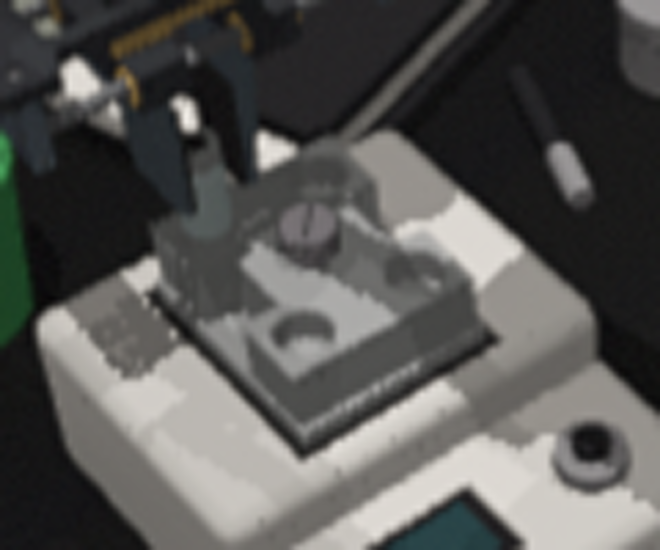

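Emit:
drive_tool --motion '[[[0.0003,0.0002,-0.002],[0,0,0]],[[0,0,-0.002],[0,0,0]],[[0,0,-0.002],[0,0,0]],[[0,0,-0.002],[0,0,0]],[[0,0,-0.002],[0,0,0]],[[0,0,-0.002],[0,0,0]],[[0,0,0],[0,0,0]],[[0,0,0],[0,0,0]],[[0,0,0],[0,0,0]],[[0,0,0],[0,0,0]]]'

```text
time_s: 43.88
ee_pos: [687.8, 32.5, 131.8]
ee_rot: [180.0, -0.0, 77.4]
force: [-0.3, 0.3, -0.4]
gripper_width: 21.2
```

Emit:
drive_tool --motion '[[[0,0,-0.002],[0,0,0]],[[0,0,-0.002],[0,0,0]],[[0,0,-0.002],[0,0,0]],[[0,0,-0.002],[0,0,0]],[[0,0,-0.001],[0,0,0]],[[0,0,-0.001],[0,0,0]],[[0,0,0],[0,0,0]],[[0,0,0],[0,0,0]],[[0,0,0],[0,0,0]],[[0,0,0],[0,0,0]]]'

```text
time_s: 44.72
ee_pos: [687.8, 32.5, 121.8]
ee_rot: [180.0, -0.0, 77.4]
force: [-0.5, 0.2, 0.0]
gripper_width: 21.1
```

Emit:
drive_tool --motion '[[[0,0,-0.0005],[0,0,0]],[[0,0,-0.0005],[0,0,0]],[[0,0,-0.0005],[0,0,0]],[[0,0,0],[0,0,0]],[[0,0,0],[0,0,0]],[[0,0,0],[0,0,0]],[[0,0,0],[0,0,0]],[[0,0,0],[0,0,0]],[[0,0,0],[0,0,0]],[[0,0,0],[0,0,0]]]'

```text
time_s: 45.55
ee_pos: [687.7, 32.5, 120.2]
ee_rot: [180.0, -0.0, 77.4]
force: [-0.5, 0.6, -0.7]
gripper_width: 21.0
```

Emit:
drive_tool --motion '[[[0,0,-0.0005],[0,0,0]],[[0,0,-0.0005],[0,0,0]],[[0,0,0],[0,0,0]],[[0,0,0],[0,0,0]],[[0,0,0],[0,0,0]],[[0,0,0],[0,0,0]],[[0,0,0],[0,0,0]],[[0,0,0],[0,0,0]],[[0,0,0],[0,0,0]],[[0,0,0],[0,0,0]]]'

```text
time_s: 46.38
ee_pos: [687.9, 32.5, 119.8]
ee_rot: [180.0, -0.0, 77.4]
force: [-2.0, -0.5, 5.2]
gripper_width: 21.1
```

Emit:
drive_tool --motion '[[[0,0,0],[0,0,0]],[[0,0,0],[0,0,0]],[[0,0,0],[0,0,0]],[[0,0,0],[0,0,0]],[[0,0,0],[0,0,0]],[[0,0,0],[0,0,0]],[[0,0,0],[0,0,0]],[[0,0,0],[0,0,0]],[[0,0,0],[0,0,0]],[[0,0,0],[0,0,0]]]' --claw 0.35

```text
time_s: 47.22
ee_pos: [687.7, 32.5, 119.2]
ee_rot: [180.0, -0.0, 77.4]
force: [-0.1, 0.2, -0.1]
gripper_width: 31.7
```

Emit:
drive_tool --motion '[[[0,0,0.004],[0,0,0]],[[0,0,0.008],[0,0,0]],[[0,0,0.015],[0,0,0]],[[0,0,0.015],[0,0,0]],[[0,0,0.015],[0,0,0]],[[0,0,0.008],[0,0,0]],[[0,0,0.004],[0,0,0]],[[0,0,0],[0,0,0]],[[0,0,0],[0,0,0]],[[0,0,0],[0,0,0]]]'

```text
time_s: 48.05
ee_pos: [687.2, 32.5, 187.1]
ee_rot: [-179.9, 0.0, 77.4]
force: [-0.9, -0.5, -0.3]
gripper_width: 31.3
```

```bash
python3 - <<'E'
from h import *
im,p=grab('wrist','w25');im2,_=grab('side','s25'); im3,_=grab('top','t25')
s=env.state();print(s['ee_pos'],s['ee_rot'],s['force'])
cv2.imwrite('pics/z32.png',cv2.resize(im2[130:230,170:290],None,fx=5.5,fy=5.5,interpolation=cv2.INTER_CUBIC)[:,:,::-1])
cv2.imwrite('pics/z33.png',cv2.resize(im3[180:250,125:210],None,fx=8,fy=8,interpolation=cv2.INTER_CUBIC)[:,:,::-1])
E
```

```text
[687.31078443  32.51437327 187.21053089] [-1.79905299e+02  1.68281853e-02  7.74044451e+01] [ 0.09910967 -0.10098687  0.49694955]
```

View pics/z32.png

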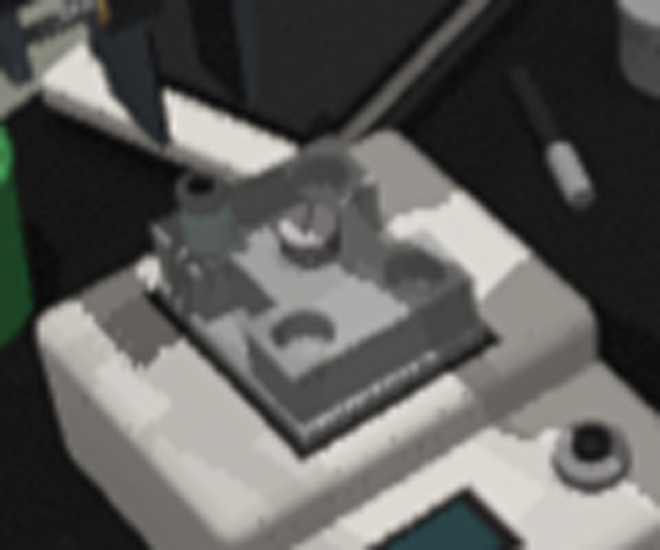

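View pics/z33.png

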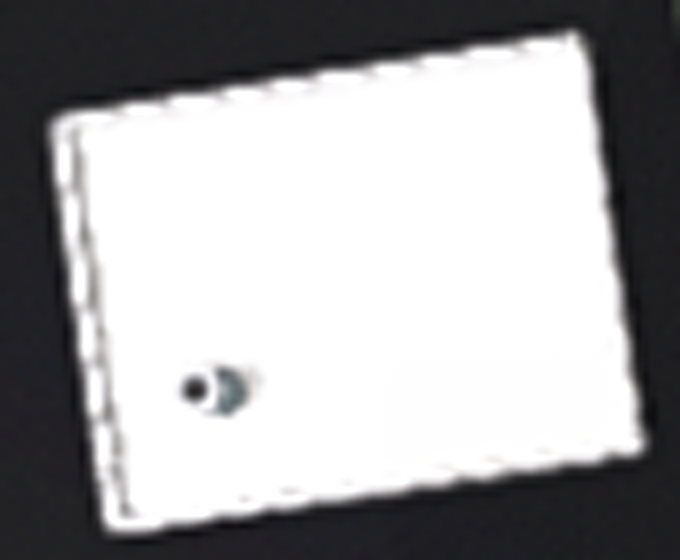

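View pics/w25.png

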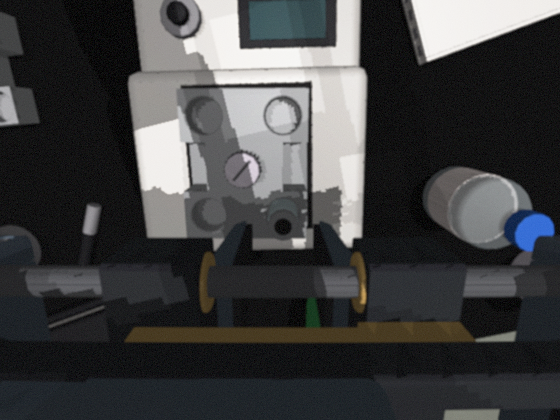

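Vial B is on the floor of well0 (5 N contact felt). Now vial A at about (453,357).

Emit:
drive_tool --motion '[[[-0.004,0.006,0],[0,0,-0.02]],[[-0.008,0.011,0],[0,0,-0.04]],[[-0.012,0.017,0],[0,0,-0.05]],[[-0.015,0.021,0],[0,0,-0.05]],[[-0.015,0.021,0],[0,0,-0.05]],[[-0.015,0.021,0],[0,0,-0.05]],[[-0.015,0.021,0],[0,0,-0.05]],[[-0.015,0.021,0],[0,0,-0.05]],[[-0.015,0.021,0],[0,0,-0.05]],[[-0.015,0.021,0],[0,0,-0.05]]]' --claw 0.5

```text
time_s: 49.03
ee_pos: [557.7, 214.4, 187.8]
ee_rot: [-180.0, 0.0, 50.9]
force: [1.1, 0.4, 1.2]
gripper_width: 45.6
```

Emit:
drive_tool --motion '[[[-0.015,0.021,0],[0,0,-0.05]],[[-0.015,0.021,0],[0,0,-0.05]],[[-0.015,0.021,-0.01],[0,0,-0.05]],[[-0.015,0.021,-0.02],[0,0,-0.05]],[[-0.015,0.021,-0.02],[0,0,-0.05]],[[-0.015,0.0195,-0.02],[0,0,-0.05]],[[-0.01,0.0135,-0.02],[0,0,-0.008]],[[-0.0056,0.0058,-0.02],[0,0,0]],[[0,0,-0.015],[0,0,0]],[[0,0,0],[0,0,0]]]'

```text
time_s: 49.87
ee_pos: [450.4, 356.1, 59.7]
ee_rot: [180.0, 0.4, 33.5]
force: [0.6, 0.1, -0.7]
gripper_width: 45.6
```

```bash
python3 - <<'E'
from h import *
for i in range(7): env.grab_frame('top')
im,p=grab('wrist','w26')
s=env.state();print(s['ee_pos'],s['ee_rot'],s['time_s'])
cv2.imwrite('pics/z34.png',cv2.resize(im[150:350,180:390],None,fx=2.8,fy=2.8,interpolation=cv2.INTER_CUBIC)[:,:,::-1])
E
```

```text
[453.82894936 357.45165214  64.16886792] [-1.79992169e+02 -1.11053801e-01  3.33690251e+01] 50.2667
```

View pics/z34.png

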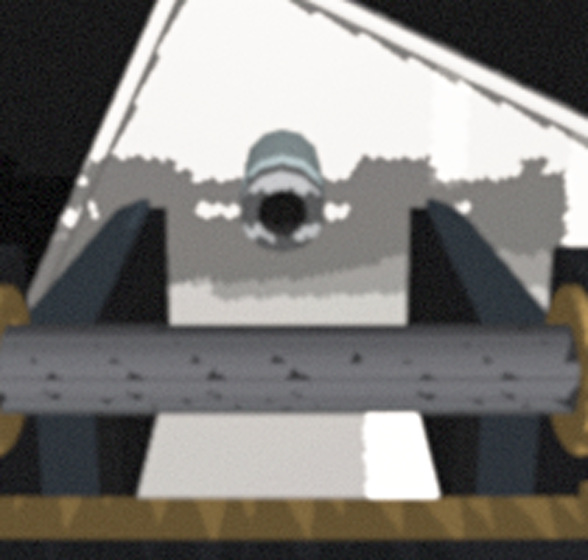

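Vial A is centred between the fingers. Descend and grip.

Emit:
drive_tool --motion '[[[-0.0003,0,-0.008],[0,0,0]],[[0,0,-0.012],[0,0,0]],[[0,0,-0.012],[0,0,0]],[[0,0,-0.012],[0,0,0]],[[0,0,-0.01],[0,0,0]],[[0,0,-0.007],[0,0,0]],[[0,0,-0.003],[0,0,0]],[[0,0,0],[0,0,0]],[[0,0,0],[0,0,0]],[[0,0,0],[0,0,0]]]'

```text
time_s: 51.1
ee_pos: [453.3, 357.7, -0.2]
ee_rot: [-180.0, -0.1, 33.4]
force: [-0.7, -0.5, 1.1]
gripper_width: 45.6
```

Emit:
drive_tool --motion '[[[0,0,0],[0,0,0]],[[0,0,0],[0,0,0]],[[0,0,0],[0,0,0]],[[0,0,0],[0,0,0]],[[0,0,0],[0,0,0]],[[0,0,0],[0,0,0]],[[0,0,0],[0,0,0]],[[0,0,0],[0,0,0]],[[0,0,0],[0,0,0]],[[0,0,0],[0,0,0]]]' --claw 0.1 --force 12

```text
time_s: 51.93
ee_pos: [452.9, 357.4, -0.6]
ee_rot: [180.0, -0.0, 33.4]
force: [0.3, 0.2, 2.3]
gripper_width: 21.4
```

Emit:
drive_tool --motion '[[[0,0,0.004],[0,0,0]],[[0,0,0.01],[0,0,0]],[[0,0,0.02],[0,0,0]],[[0,0,0.03],[0,0,0]],[[0,0,0.03],[0,0,0]],[[0,0,0.03],[0,0,0]],[[0,0,0.03],[0,0,0]],[[0,0,0.016],[0,0,0]],[[0,0,0.008],[0,0,0]],[[0,0,0],[0,0,0]]]'

```text
time_s: 52.77
ee_pos: [453.7, 358.0, 179.6]
ee_rot: [-180.0, -0.3, 33.4]
force: [-0.7, 0.8, -0.9]
gripper_width: 21.4
```

```bash
python3 - <<'E'
from h import *
im,p=grab('wrist','w27')
s=env.state();print(s['ee_pos'],s['ee_rot'],s['gripper_width'])
cv2.imwrite('pics/z35.png',cv2.resize(im[100:310,180:390],None,fx=2.8,fy=2.8,interpolation=cv2.INTER_CUBIC)[:,:,::-1])
a=np.radians(-12.65);X=np.array([np.cos(a),np.sin(a)]);Y=np.array([-X[1],X[0]]);c=np.array([646.3,13.4])
print([ (c+sx*36.5*X+sy*28*Y).round(1) for sx in(1,-1) for sy in (1,-1)])
E
```

```text
[452.83642835 357.3330481  177.65261078] [-1.79997026e+02 -6.34251168e-02  3.34040547e+01] 21.389536189468025
[array([688. ,  32.7]), array([675.8, -21.9]), array([616.8,  48.7]), array([604.6,  -5.9])]
```

View pics/z35.png

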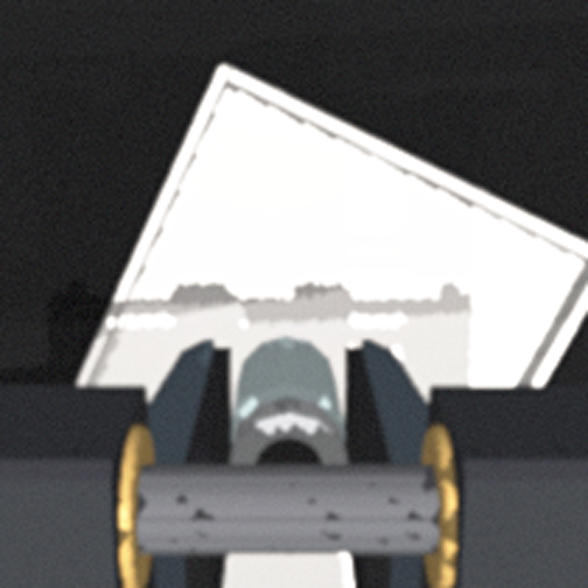

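Vial A is held. Carry it to well3, about (604.6, -5.9), diagonal to vial B.

Emit:
drive_tool --motion '[[[0.002,-0.005,0],[0,0,0.02]],[[0.0045,-0.01,0],[0,0,0.04]],[[0.007,-0.017,0],[0,0,0.05]],[[0.009,-0.022,0],[0,0,0.05]],[[0.009,-0.022,0],[0,0,0.05]],[[0.009,-0.022,0],[0,0,0.05]],[[0.009,-0.022,0],[0,0,0.05]],[[0.009,-0.022,0],[0,0,0.05]],[[0.009,-0.022,0],[0,0,0.05]],[[0.009,-0.022,0],[0,0,0.05]]]'

```text
time_s: 53.65
ee_pos: [528.3, 169.8, 175.0]
ee_rot: [-179.8, 0.2, 59.9]
force: [-0.1, -0.1, 0.9]
gripper_width: 20.7
```

Emit:
drive_tool --motion '[[[0.009,-0.022,0],[0,0,0.05]],[[0.009,-0.022,0],[0,0,0.05]],[[0.009,-0.022,0],[0,0,0.05]],[[0.009,-0.022,0],[0,0,0.05]],[[0.009,-0.022,0],[0,0,0.05]],[[0.009,-0.022,0],[0,0,0.05]],[[0.009,-0.022,0],[0,0,0.008]],[[0.008,-0.016,0],[0,0,0]],[[0.0037,-0.0075,0],[0,0,0]],[[0,0,0],[0,0,0]]]'

```text
time_s: 54.48
ee_pos: [603.7, -7.5, 175.2]
ee_rot: [-179.8, 0.0, 77.3]
force: [0.1, 0.3, 0.4]
gripper_width: 21.1
```

Emit:
drive_tool --motion '[[[0,0,-0.005],[0,0,0]],[[0,0,-0.008],[0,0,0]],[[0,0,-0.008],[0,0,0]],[[0,0,-0.008],[0,0,0]],[[0,0,-0.005],[0,0,0]],[[0,0,0],[0,0,0]],[[0,0,0],[0,0,0]],[[0,0,0],[0,0,0]],[[0,0,0],[0,0,0]],[[0,0,0],[0,0,0]]]'

```text
time_s: 55.32
ee_pos: [604.3, -6.2, 143.7]
ee_rot: [179.9, -0.0, 77.4]
force: [0.3, -0.6, 0.5]
gripper_width: 21.0
```

```bash
python3 - <<'E'
from h import *
im,p=grab('wrist','w28');im2,_=grab('side','s28')
s=env.state();print(s['ee_pos'],s['ee_rot'],s['force'])
cv2.imwrite('pics/z36.png',cv2.resize(im2[130:230,170:290],None,fx=5.5,fy=5.5,interpolation=cv2.INTER_CUBIC)[:,:,::-1])
E
```

```text
[604.20510774  -6.2090186  143.53722082] [ 1.79960351e+02 -1.17005834e-02  7.74033586e+01] [ 0.41338853  0.25323732 -0.09529637]
```

View pics/z36.png

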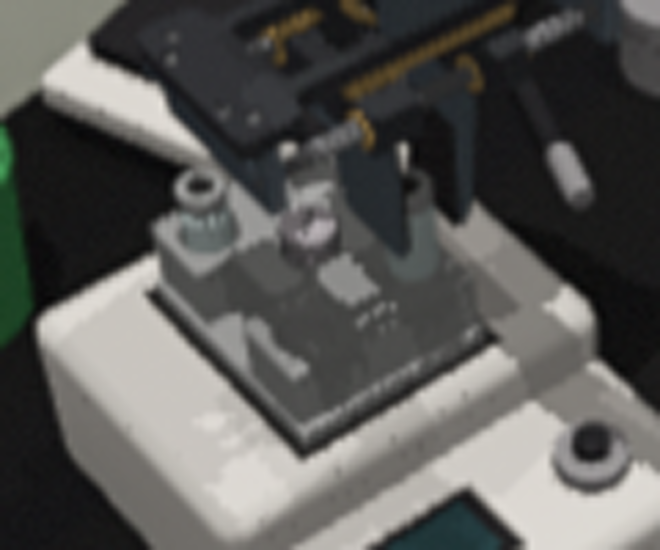

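View pics/w28.png

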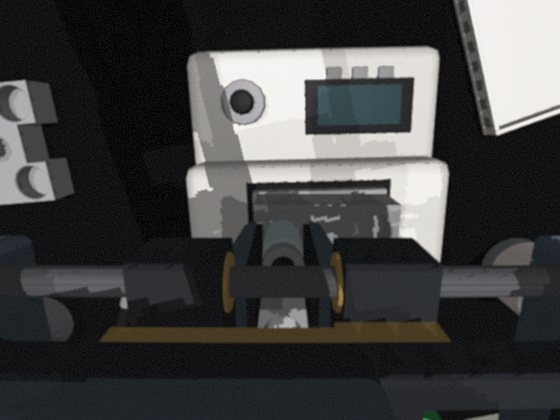

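Emit:
drive_tool --motion '[[[0.0003,0.0003,-0.002],[0,0,0]],[[0,0,-0.002],[0,0,0]],[[0,0,-0.002],[0,0,0]],[[0,0,-0.002],[0,0,0]],[[0,0,-0.002],[0,0,0]],[[0,0,-0.002],[0,0,0]],[[0,0,0],[0,0,0]],[[0,0,0],[0,0,0]],[[0,0,0],[0,0,0]],[[0,0,0],[0,0,0]]]'

```text
time_s: 56.25
ee_pos: [604.4, -5.9, 131.3]
ee_rot: [180.0, -0.0, 77.4]
force: [-1.0, -0.4, -0.2]
gripper_width: 21.5
```

Emit:
drive_tool --motion '[[[0,0,-0.002],[0,0,0]],[[0,0,-0.002],[0,0,0]],[[0,0,-0.002],[0,0,0]],[[0,0,-0.001],[0,0,0]],[[0,0,-0.001],[0,0,0]],[[0,0,0],[0,0,0]],[[0,0,0],[0,0,0]],[[0,0,0],[0,0,0]],[[0,0,0],[0,0,0]],[[0,0,0],[0,0,0]]]'

```text
time_s: 57.08
ee_pos: [604.4, -5.9, 123.3]
ee_rot: [180.0, -0.0, 77.4]
force: [0.6, -0.0, -0.8]
gripper_width: 20.9
```

Emit:
drive_tool --motion '[[[0,0,-0.0005],[0,0,0]],[[0,0,-0.0005],[0,0,0]],[[0,0,-0.0005],[0,0,0]],[[0,0,-0.0005],[0,0,0]],[[0,0,-0.0005],[0,0,0]],[[0,0,0],[0,0,0]],[[0,0,0],[0,0,0]],[[0,0,0],[0,0,0]],[[0,0,0],[0,0,0]],[[0,0,0],[0,0,0]]]'

```text
time_s: 57.92
ee_pos: [604.6, -6.0, 121.3]
ee_rot: [179.9, -0.0, 77.4]
force: [-1.0, -0.2, 4.9]
gripper_width: 21.2
```

Floor contact (4.9 N) at the predicted height. Release and lift.

Emit:
drive_tool --motion '[[[0,0,0],[0,0,0]],[[0,0,0],[0,0,0]],[[0,0,0],[0,0,0]],[[0,0,0],[0,0,0]],[[0,0,0],[0,0,0]],[[0,0,0],[0,0,0]],[[0,0,0],[0,0,0]],[[0,0,0],[0,0,0]],[[0,0,0],[0,0,0]],[[0,0,0],[0,0,0]]]' --claw 0.35

```text
time_s: 58.75
ee_pos: [604.3, -5.8, 120.7]
ee_rot: [180.0, -0.0, 77.4]
force: [0.4, 0.0, 0.2]
gripper_width: 32.1
```

Emit:
drive_tool --motion '[[[0,0,0.004],[0,0,0]],[[0,0,0.008],[0,0,0]],[[0,0,0.015],[0,0,0]],[[0,0,0.015],[0,0,0]],[[0,0,0.015],[0,0,0]],[[0,0,0.012],[0,0,0]],[[0,0,0.004],[0,0,0]],[[0,0,0],[0,0,0]],[[0,0,0],[0,0,0]],[[0,0,0],[0,0,0]]]'

```text
time_s: 59.58
ee_pos: [603.7, -5.8, 192.8]
ee_rot: [-179.9, 0.0, 77.4]
force: [-0.3, 0.5, -0.5]
gripper_width: 31.9
```

```bash
python3 - <<'E'
from h import *
im,p=grab('wrist','w29');im2,_=grab('side','s29')
s=env.state();print(s['ee_pos'],s['ee_rot'],s['time_s'])
cv2.imwrite('pics/z37.png',cv2.resize(im2[130:270,170:330],None,fx=4,fy=4,interpolation=cv2.INTER_CUBIC)[:,:,::-1])
E
```

```text
[603.78538763  -5.83884378 192.71859141] [-1.79895171e+02  1.48347993e-02  7.74075945e+01] 59.6833
```

View pics/z37.png

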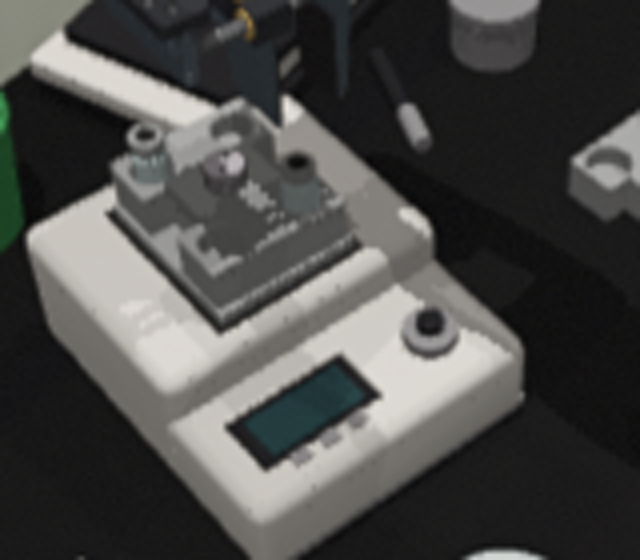

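View pics/w29.png

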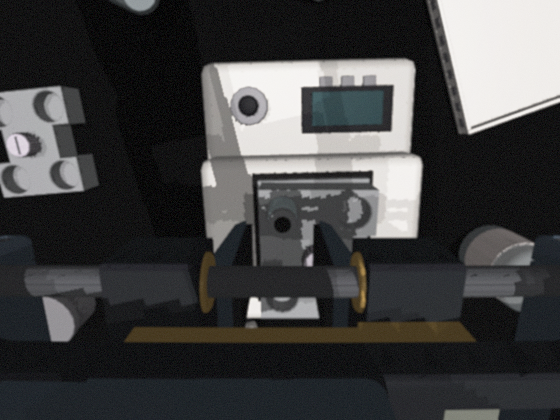

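Both vials are seated; the tray holds no others. Now I locate the button by intersecting rays from several views.

```bash
python3 - <<'E'
from h import *
im,p=load('w29')
cv2.imwrite('pics/z38.png',cv2.resize(im[80:130,225:275],None,fx=10,fy=10,interpolation=cv2.INTER_CUBIC)[:,:,::-1])
def cen(f,roi,th):
    im,p=load(f); y0,y1,x0,x1=roi; g=cv2.cvtColor(im,cv2.COLOR_RGB2GRAY)[y0:y1,x0:x1]
    n,l,st,c=cv2.connectedComponentsWithStats((g<th).astype(np.uint8))
    i=1+np.argmax(st[1:,4]); return p,c[i]+[x0,y0],st[i]
R=[]
for f,roi in [('w29',(92,120,236,263)),('w11',(40,70,360,395)),('side0',(203,218,270,286)),('top0',(197,212,257,273))]:
    p,c,st=cen(f,roi,70); print(f,c,st); R.append(ray(p,*c))
    print([onz(p,*c,z)[:2].round(1) for z in(74,77,80)])
A=sum(np.eye(3)-np.outer(d,d)/(d@d) for o,d in R);b=sum((np.eye(3)-np.outer(d,d)/(d@d))@o for o,d in R)
print(np.linalg.solve(A,b))
E
```

```text
w29 [247.8862069  105.40689655] [  3   4  19  20 290]
[array([517.6, -18.4]), array([517.8, -18.1]), array([517.9, -17.8])]
w11 [374.78119349  54.62567812] [  2   1  27  28 553]
[array([515. , -17.3]), array([515.9, -17.5]), array([516.8, -17.6])]
side0 [277.08108108 210.45945946] [ 4  5  7  6 37]
[array([521.8, -22.8]), array([520.3, -20.9]), array([518.7, -19. ])]
top0 [264.71428571 204.5       ] [ 6  6  4  4 14]
[array([517.6, -16.2]), array([517.4, -16.3]), array([517.2, -16.4])]
[517.49918377 -17.32916486  82.43614342]
```

View pics/z38.png

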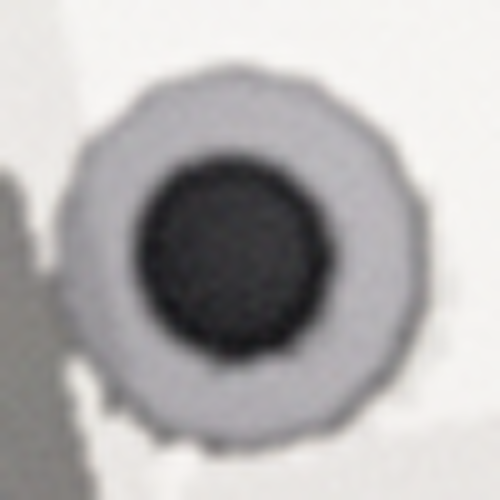

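Emit:
drive_tool --motion '[[[-0.004,-0.0005,0],[0,0,0]],[[-0.01,-0.0015,0],[0,0,0]],[[-0.014,-0.002,0],[0,0,0]],[[-0.016,-0.0022,0],[0,0,0]],[[-0.016,-0.0022,0],[0,0,0]],[[-0.014,-0.002,0],[0,0,0]],[[-0.008,-0.001,-0.01],[0,0,0]],[[-0.0044,-0.0006,-0.02],[0,0,0]],[[0,0,-0.02],[0,0,0]],[[0,0,-0.02],[0,0,0]]]' --claw 0 --force 20

```text
time_s: 60.52
ee_pos: [516.6, -18.0, 123.3]
ee_rot: [180.0, -0.0, 77.4]
force: [0.9, 0.9, -0.4]
gripper_width: 0.6
```

Emit:
drive_tool --motion '[[[0,0,-0.02],[0,0,0]],[[0,0,-0.015],[0,0,0]],[[0,0,-0.01],[0,0,0]],[[0,0,-0.005],[0,0,0]],[[0,0,0],[0,0,0]],[[0,0,0],[0,0,0]],[[0,0,0],[0,0,0]],[[0,0,0],[0,0,0]],[[0,0,0],[0,0,0]],[[0,0,0],[0,0,0]]]'

```text
time_s: 61.35
ee_pos: [518.2, -17.9, 74.2]
ee_rot: [179.9, -0.0, 77.4]
force: [0.1, -0.5, -0.4]
gripper_width: 0.5
```

```bash
python3 - <<'E'
from h import *
im,p=grab('wrist','w30');im2,_=grab('side','s30')
s=env.state();print(s['ee_pos'],s['ee_rot'],s['force'],s['gripper_width'])
cv2.imwrite('pics/z39.png',cv2.resize(im2[150:270,210:340],None,fx=4.7,fy=4.7,interpolation=cv2.INTER_CUBIC)[:,:,::-1])
cv2.imwrite('pics/z40.png',cv2.resize(im[130:330,180:390],None,fx=2.8,fy=2.8,interpolation=cv2.INTER_CUBIC)[:,:,::-1])
E
```

```text
[518.09354328 -17.8848574   73.94785618] [ 1.79967874e+02 -1.00411080e-02  7.74081633e+01] [ 0.12672801 -0.19862884  0.38938459] 0.5063294377433102
```

View pics/z39.png

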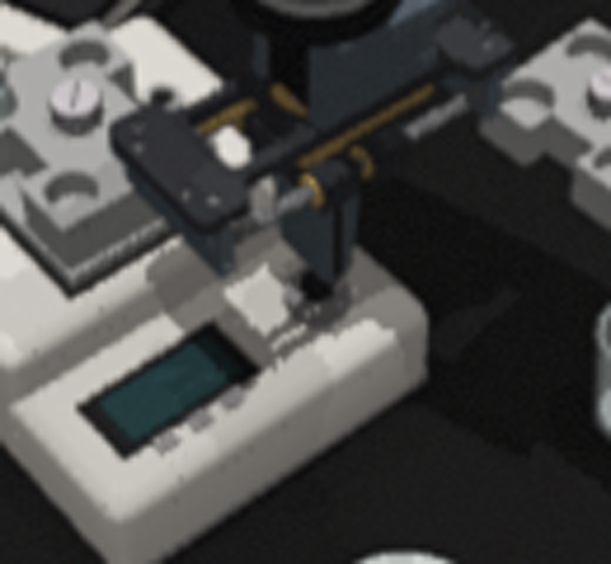

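View pics/z40.png

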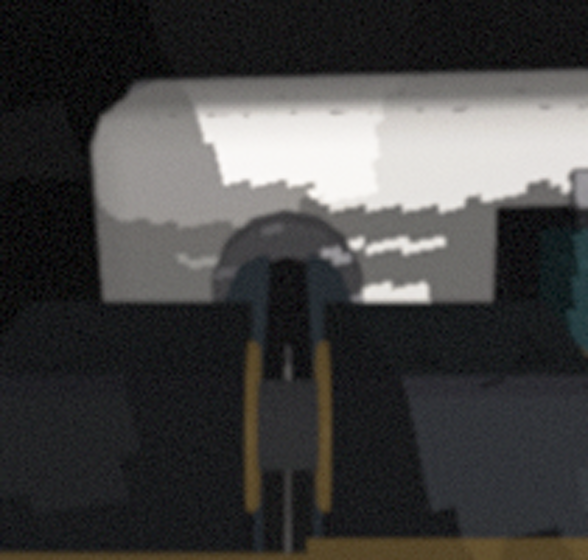

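Aligned over the button. Now a guarded press.

Emit:
drive_tool --motion '[[[0,0,-0.004],[0,0,0]],[[0,0,-0.004],[0,0,0]],[[0,0,-0.004],[0,0,0]],[[0,0,-0.003],[0,0,0]],[[0,0,0],[0,0,0]],[[0,0,0],[0,0,0]],[[0,0,0],[0,0,0]],[[0,0,0],[0,0,0]],[[0,0,0],[0,0,0]],[[0,0,0],[0,0,0]]]'

```text
time_s: 62.28
ee_pos: [518.0, -17.9, 58.8]
ee_rot: [180.0, -0.0, 77.4]
force: [0.1, 0.4, 1.5]
gripper_width: 0.6
```

Emit:
drive_tool --motion '[[[0,0,-0.001],[0,0,0]],[[0,0,-0.001],[0,0,0]],[[0,0,-0.001],[0,0,0]],[[0,0,-0.001],[0,0,0]],[[0,0,-0.001],[0,0,0]],[[0,0,0],[0,0,0]],[[0,0,0],[0,0,0]],[[0,0,0],[0,0,0]],[[0,0,0],[0,0,0]],[[0,0,0],[0,0,0]]]'

```text
time_s: 63.12
ee_pos: [518.1, -17.9, 53.8]
ee_rot: [180.0, -0.0, 77.4]
force: [-0.6, -0.8, 3.8]
gripper_width: 0.1
```

Emit:
drive_tool --motion '[[[0,0,-0.0005],[0,0,0]],[[0,0,-0.0005],[0,0,0]],[[0,0,-0.0005],[0,0,0]],[[0,0,0],[0,0,0]],[[0,0,0],[0,0,0]],[[0,0,0],[0,0,0]],[[0,0,0],[0,0,0]],[[0,0,0],[0,0,0]],[[0,0,0],[0,0,0]],[[0,0,0],[0,0,0]]]'

```text
time_s: 63.95
ee_pos: [518.1, -17.9, 53.6]
ee_rot: [179.9, -0.0, 77.4]
force: [-3.5, 1.3, 13.7]
gripper_width: 0.6
```

A hard stop (13.7 N) about 5 mm after first contact, so the button is home. One look while it is pressed, then retreat.

```bash
python3 - <<'E'
from h import *
im2,_=grab('side','s31'); im,_=grab('wrist','w31'); print(env.state()['force'])
cv2.imwrite('pics/z41.png',cv2.resize(im2[150:270,210:340],None,fx=4.7,fy=4.7,interpolation=cv2.INTER_CUBIC)[:,:,::-1])
E
```

```text
[-4.25875524  0.27955822 12.98162955]
```

View pics/z41.png

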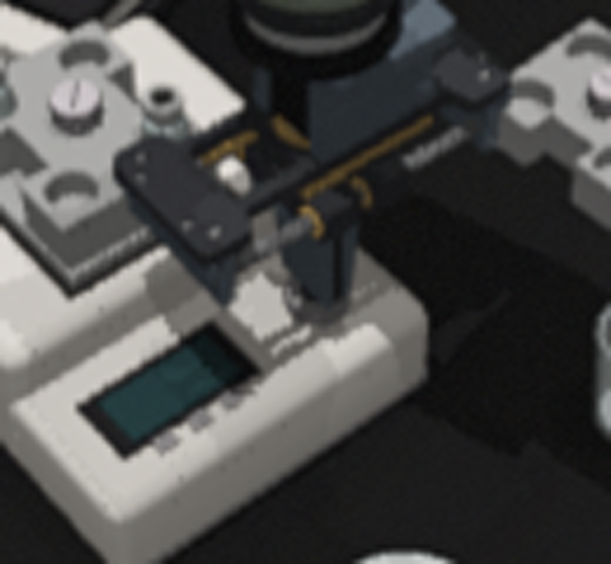

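Emit:
drive_tool --motion '[[[0,0,0.002],[0,0,0]],[[0,0,0.005],[0,0,0]],[[0,0,0.01],[0,0,0]],[[0,0,0.02],[0,0,0]],[[0,0,0.03],[0,0,0]],[[0,0,0.03],[0,0,0]],[[0,0,0.03],[0,0,0]],[[0,0,0.02],[0,0,0]],[[0,0,0.01],[0,0,0]],[[0,0,0],[0,0,0]]]'

```text
time_s: 64.88
ee_pos: [519.1, -17.9, 211.5]
ee_rot: [179.7, -0.0, 77.4]
force: [0.6, 0.0, -0.8]
gripper_width: 0.6
```

Emit:
drive_tool --motion '[[[-0.01,-0.01,0],[0,0,0]],[[-0.015,-0.015,0],[0,0,0]],[[-0.015,-0.015,0],[0,0,0]],[[-0.015,-0.015,0],[0,0,0]],[[-0.015,-0.015,0],[0,0,0]],[[-0.015,-0.015,0],[0,0,0]],[[-0.01,-0.01,0],[0,0,0]],[[0,0,0],[0,0,0]],[[0,0,0],[0,0,0]],[[0,0,0],[0,0,0]]]'

```text
time_s: 65.72
ee_pos: [422.5, -112.6, 208.2]
ee_rot: [-179.9, -0.0, 77.4]
force: [0.0, -0.0, 0.1]
gripper_width: 0.4
```

```bash
python3 - <<'E'
from h import *
im2,_=grab('side','s32'); im3,_=grab('top','t32'); s=env.state(); print(s['ee_pos'],s['force'],s['time_s'])
cv2.imwrite('pics/z42.png',cv2.resize(im2[120:270,170:330],None,fx=3.9,fy=3.9,interpolation=cv2.INTER_CUBIC)[:,:,::-1])
cv2.imwrite('pics/z43.png',cv2.resize(im3[125:255,125:300],None,fx=4.5,fy=4.5,interpolation=cv2.INTER_CUBIC)[:,:,::-1])
E
```

```text
[ 423.08094134 -112.41440101  208.58316716] [ 0.37176084 -0.57454523  0.01524867] 65.8167
```

View pics/z42.png

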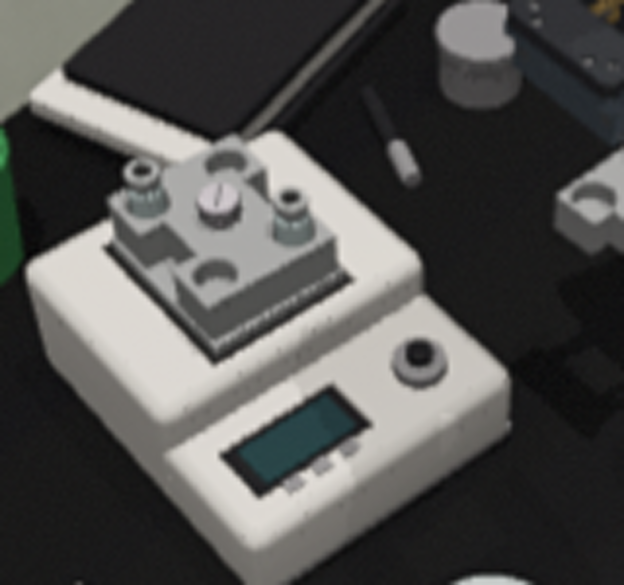

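View pics/z43.png

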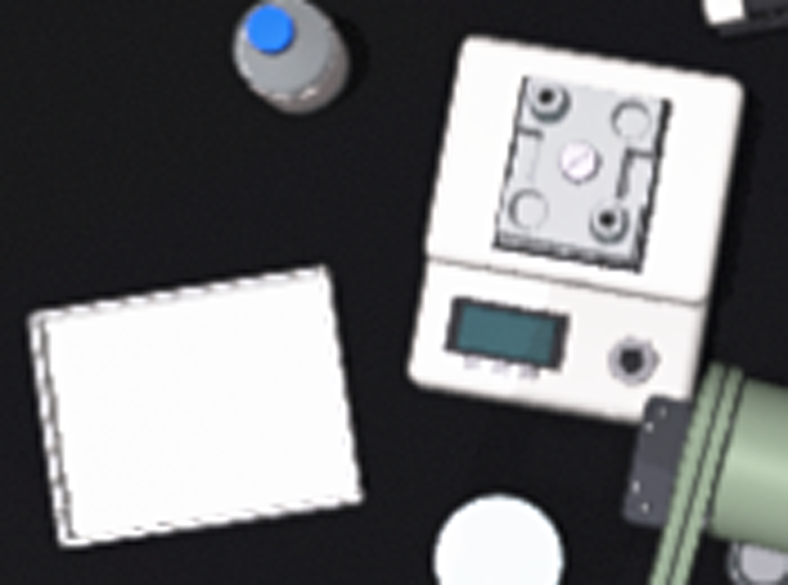

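View pics/t32.png

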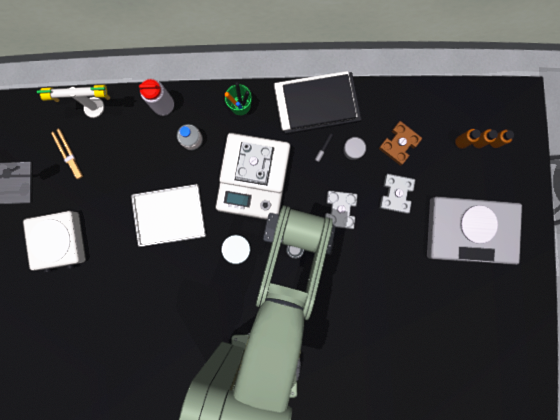

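The vials are seated and the button is released. The force profile of the press was coarse, so I'll press again in finer steps to be sure of the travel. A second press does no harm.

Emit:
drive_tool --motion '[[[0.01,0.01,0],[0,0,0]],[[0.015,0.015,0],[0,0,0]],[[0.015,0.015,0],[0,0,0]],[[0.015,0.015,0],[0,0,0]],[[0.015,0.015,0],[0,0,0]],[[0.015,0.015,0],[0,0,0]],[[0.01,0.01,-0.02],[0,0,0]],[[0,0,-0.03],[0,0,0]],[[0,0,-0.03],[0,0,0]],[[0,0,-0.03],[0,0,0]]]'

```text
time_s: 66.65
ee_pos: [518.5, -16.7, 97.7]
ee_rot: [180.0, -0.0, 77.5]
force: [0.3, 0.1, 0.2]
gripper_width: 0.4
```

Emit:
drive_tool --motion '[[[0,0,-0.02],[0,0,0]],[[0,0,-0.01],[0,0,0]],[[0,0,-0.006],[0,0,0]],[[0,0,0],[0,0,0]],[[0,0,0],[0,0,0]],[[0,0,0],[0,0,0]],[[0,0,0],[0,0,0]],[[0,0,0],[0,0,0]],[[0,0,0],[0,0,0]],[[0,0,0],[0,0,0]]]'

```text
time_s: 67.48
ee_pos: [518.2, -17.9, 63.6]
ee_rot: [179.9, -0.0, 77.4]
force: [-0.0, -0.7, 0.9]
gripper_width: 0.5
```

```bash
cat > fz.py <<'E'
from h import *
F=[];Zs=[]
for i in range(6): env.grab_frame('top'); s=env.state(); F.append(s['force'][2]); Zs.append(s['ee_pos'][2])
print(env.state()['ee_pos'].round(2),np.mean(Zs).round(2),'Fz',np.mean(F).round(2),np.std(F).round(2))
E
python3 fz.py
```

```text
[517.91 -17.88  63.18] 63.29 Fz 0.35 0.44
```

Emit:
drive_tool --motion '[[[0,0,-0.002],[0,0,0]],[[0,0,-0.002],[0,0,0]],[[0,0,0],[0,0,0]],[[0,0,0],[0,0,0]],[[0,0,0],[0,0,0]],[[0,0,0],[0,0,0]],[[0,0,0],[0,0,0]],[[0,0,0],[0,0,0]],[[0,0,0],[0,0,0]],[[0,0,0],[0,0,0]]]'

```text
time_s: 68.62
ee_pos: [517.9, -17.9, 59.2]
ee_rot: [180.0, -0.0, 77.4]
force: [-0.1, -0.1, -0.5]
gripper_width: 0.2
```

```bash
python3 fz.py
```

```text
[517.93 -17.87  59.19] 59.18 Fz -0.47 0.3
```

Emit:
drive_tool --motion '[[[0,0,-0.001],[0,0,0]],[[0,0,-0.001],[0,0,0]],[[0,0,0],[0,0,0]],[[0,0,0],[0,0,0]],[[0,0,0],[0,0,0]],[[0,0,0],[0,0,0]],[[0,0,0],[0,0,0]],[[0,0,0],[0,0,0]],[[0,0,0],[0,0,0]],[[0,0,0],[0,0,0]]]'

```text
time_s: 69.75
ee_pos: [518.0, -17.9, 57.2]
ee_rot: [180.0, -0.0, 77.4]
force: [0.5, 0.9, 1.6]
gripper_width: -0.0
```

```bash
python3 fz.py
```

```text
[518.07 -17.88  57.21] 57.21 Fz 2.09 0.5
```

Emit:
drive_tool --motion '[[[0,0,-0.001],[0,0,0]],[[0,0,-0.001],[0,0,0]],[[0,0,0],[0,0,0]],[[0,0,0],[0,0,0]],[[0,0,0],[0,0,0]],[[0,0,0],[0,0,0]],[[0,0,0],[0,0,0]],[[0,0,0],[0,0,0]],[[0,0,0],[0,0,0]],[[0,0,0],[0,0,0]]]'

```text
time_s: 70.88
ee_pos: [518.0, -17.9, 55.2]
ee_rot: [180.0, -0.0, 77.4]
force: [1.0, 0.8, 2.5]
gripper_width: 0.5
```

```bash
python3 fz.py
```

```text
[518.05 -17.86  55.22] 55.22 Fz 2.96 0.59
```

Emit:
drive_tool --motion '[[[0,0,-0.001],[0,0,0]],[[0,0,-0.0005],[0,0,0]],[[0,0,0],[0,0,0]],[[0,0,0],[0,0,0]],[[0,0,0],[0,0,0]],[[0,0,0],[0,0,0]],[[0,0,0],[0,0,0]],[[0,0,0],[0,0,0]],[[0,0,0],[0,0,0]],[[0,0,0],[0,0,0]]]'

```text
time_s: 72.02
ee_pos: [518.0, -17.9, 53.8]
ee_rot: [180.0, -0.0, 77.4]
force: [0.6, 0.0, 4.2]
gripper_width: 0.3
```

```bash
python3 fz.py
```

```text
[518.03 -17.88  53.76] 53.76 Fz 4.85 0.47
```

Contact starts at about 58.5 and the force rises to about 4.9 N at 53.76, right above the hard stop. That is roughly 5 mm of travel, so the button was fully pressed. Retreat and do the final check.

Emit:
drive_tool --motion '[[[0,0,-0.0003],[0,0,0]],[[0,0,0],[0,0,0]],[[0,0,0.005],[0,0,0]],[[0,0,0.01],[0,0,0]],[[0,0,0.02],[0,0,0]],[[0,0,0.03],[0,0,0]],[[0,0,0.03],[0,0,0]],[[0,0,0.03],[0,0,0]],[[0,0,0.02],[0,0,0]],[[0,0,0.01],[0,0,0]]]'

```text
time_s: 73.15
ee_pos: [518.4, -17.9, 211.4]
ee_rot: [179.8, -0.0, 77.4]
force: [0.5, -0.2, -0.1]
gripper_width: 0.5
```

Emit:
drive_tool --motion '[[[-0.01,-0.01,0],[0,0,0]],[[-0.015,-0.015,0],[0,0,0]],[[-0.015,-0.015,0],[0,0,0]],[[-0.015,-0.015,0],[0,0,0]],[[-0.015,-0.015,0],[0,0,0]],[[-0.015,-0.015,0],[0,0,0]],[[-0.01,-0.01,0],[0,0,0]],[[0,0,0],[0,0,0]],[[0,0,0],[0,0,0]],[[0,0,0],[0,0,0]]]'

```text
time_s: 73.98
ee_pos: [422.4, -112.6, 207.5]
ee_rot: [-179.9, -0.0, 77.4]
force: [0.9, 0.3, -0.2]
gripper_width: 0.5
```

```bash
python3 - <<'E'
from h import *
for i in range(8): env.grab_frame('top')
im2,q=grab('side','s33'); s=env.state(); print(s['ee_pos'],s['time_s'])
cv2.imwrite('pics/z44.png',cv2.resize(im2[130:250,180:300],None,fx=5,fy=5,interpolation=cv2.INTER_CUBIC)[:,:,::-1])
I=lambda P:((proj(q,P)-[180,130]+.5)*5-.5).round(0)
print('expected cap tops',I([688,32.7,172]),I([604.6,-5.9,172]))
E
```

```text
[ 423.04224837 -112.65749333  208.31425457] 74.4333
expected cap tops [132. 165.] [323. 201.]
```

View pics/z44.png

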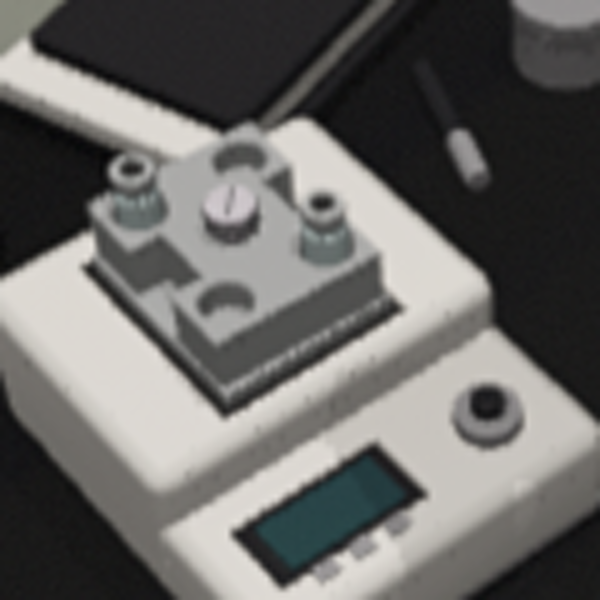

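The caps are at (132,168) and (323,206), against (132,165) and (323,201) expected. Both vials are upright at floor height, the block sits flat and the button is out. Handing in.

```bash
python3 -c "
from workcell import env
print(env.job_done())"
```

```text
the job is handed in; nothing more can be done
None
```

I set up the mixer and handed the job in at about 74 s. It gave no verdict, so the results below rest on my own checks.

- **Block:** I seated block_26 over both pegs. It came down at the predicted height and the platform took its weight. Tightening the screw turned it about 1.7° (0.03 rad) within the peg play, inside the 0.06 rad limit. I left it that way.
- **Screw:** I turned it about 6.3 rad clockwise in two grips. At the end the head slipped about 0.4 rad in the pads and the torque rose to 0.28 N m, so it is at its stop.
- **Vials:** Only two were in the tray; one of them was knocked beside the other partway through. They now stand in well0 and well3, each pushed down until I felt about 5 N from the floor. In the last picture both caps are where they should be, within about 1 mm.
- **Start button:** The first press met a hard stop at 13.7 N. Its force readings were coarse, so I pressed a second time in finer steps. The travel is at least 3.5 mm and most likely the full 5 mm. The button is released and the arm is clear.

**Finger height:** The real finger tips sit about 28 mm above the reported TCP. Because of this, my first grip closed lightly on the block's screw instead of its waist. I saw it in the pictures and corrected the height for everything after.

I saw no bystander or other block displaced in the top views; the beaker was partly hidden by the arm in the last one.

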